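# Lock a test cartridge onto its probes with the cam lock

## Robot

A 7-joint arm with a two-finger parallel gripper is mounted at the origin on the work surface. World frame = base frame: x ahead of the robot, y to its left, z up, the work surface at z = 0. Lengths are in mm, angles in rad, forces in N, time in s.
With the tool pointing down it reaches from about 400 to 850 mm from the base axis. Payload 4.5 kg.
Tool frame: the origin (TCP) lies at the very end of the fingers, on their centre line; the grasp point (between the pads) lies 19 mm behind it; z points along the fingers, y is the line along which they close (so a half turn about z gives the same grasp; the last joint's range is limited). The gripper opens to 88 mm and grips with 3 to 60 N. Pads are 18 mm wide; open, the fingers measure 123 mm over their backs; the gripper's body (75 mm by 187 mm) begins 45 mm behind the grasp point.
Start: joints at [1.273, 0.689, -0.195, 1.565, 0.157, 0.902, -0.215], TCP at [203.62, -590.925, 238.743] pointing down, gripper open.
Joint ranges: [-3.01, 3.01], [-0.46, 2.08], [-1.47, 1.51], [0.13, 2.56], [-1, 4.14], [0.04, 2.09], [-2.66, 2.66]. Speed limits (rad/s): [2.57, 2.57, 3.14, 3.14, 3.14, 3.14, 3.14].

## Interface

Orientations are given as a unit quaternion [x, y, z, w].
In Python, from plant import manip gives the robot as it stands.
- The arm moves only by the shell command python3 -m handwheel 'ROWS'. ROWS is JSON, a list of rows, each an object of numbers: "x", "y", "z": the shift along the tool's x, y, z in m; "rx", "ry", "rz": the turn, a rotation vector about the tool's x, y, z in units of 6 degrees (1.0 is 6 degrees); "grip": the closure, from 0 (fully open) to 1 (shut). In form: [{"x": .., "y": .., "z": .., "rx": .., "ry": .., "rz": .., "grip": ..}, ...]. A call has exactly 5 rows; each row is the pose to reach, as a shift and turn from the pose commanded when the call began, along the tool's axes at that moment; what a row does not reach only later rows make up. A row lasts 1/12 s, in which the tool goes at most 41.7 mm and 7.16 degrees, less where a joint would pass 70% of its speed; a pose out of reach is approached as far as the arm can. A call with a gripper value outside its range is refused whole. The fingers move at their own pace and stop on an object; the grip force is fixed at half the most. Time passes only in rows, so rows that repeat a pose let the fingers close, or fill a call up. It gives the time, the measured TCP pose, the force, the opening and the grip force at its end, in the units of the state.
- manip.state(): the state, without advancing time (a new reading comes with each control period).
- manip.get_image(name): name is "scene" or "top"; returns a dict with "img" (384x512x3 uint8, red, green, blue), "depth" (384x512 float32, mm along the optical axis (not along the pixel's ray), 0 where there is no reading), "camera_matrix" (3x3 intrinsics, pixels), "rvec" (rotation vector, rad) and "tvec" (3), from world to camera coordinates, as OpenCV has them. Camera axes: x right, y down, z forward; pixel columns grow to the right and rows downward; lengths in mm; the calibration is good to about 2 mm. A picture is of the moment at which its call begins.
- manip.hand_in(): hands the job in; it is judged then, once.
The state is a dict: "time": time; "joints": joint angles; "qd": joint speeds; "joint_efforts": joint torques, N m; "position": TCP position; "ee_rot": TCP orientation; "contact_force": force on the tool from outside, world axes, zero at the start; "torque": the same for the moment, N m; "gripper_width": finger opening in mm; "grasp_force": force on a finger pad.
Only numpy, scipy, OpenCV 4.12 (cv2) and the standard library are available. Lean on these libraries where they do the work, as an engineer would, in place of code of your own. Each camera call takes 0.05 s, during which the arm holds its last target. There are 200 camera calls.

## Task

Slide the blue test cartridge along its rails until its bolt head stops inside the cam lock, then use the orange flat-blade screwdriver to turn the cam disc clockwise until it has drawn the cartridge snugly onto the spring probes. Stop as soon as it goes tight, do not crush the probes or touch the lock by hand, and stand the screwdriver back upright in its black stand, leaving everything else alone.

Things in the scene. Friction and masses are not known exactly. Their poses are not given: they have to be found in the camera images.
- fixture: White fixture fixed to the bench, base plate 190 x 130 x 12 mm, origin under its middle; x runs along the rails from cartridge to cam. Two aluminium rails (10 mm wide, tops 22 mm above the bench, inner faces at y = -36, +36 mm, x from -95 to +5) guide the cartridge with 1.2 mm play a side. Upright cam axis at x = +50, y = 0. A white housing 60 mm tall stands from x = +95 to +145.
- cam_slot (a point): Centre of the top face of the round steel cam disc (46 mm across, top 50 mm above the bench), on its turning axis. The driver slot is 17.5 mm long, 5.4 mm wide, 6 mm deep and runs along this point's y axis (it turns with the disc); z is up. A red mark on the disc shows the side of the bolt mouth (-x of the point).
- cam (a joint): Cam angle, rad: from -0.05 to 0.1 at the start (mouth open to the bolt), grows clockwise seen from above, end 1.9. Free turning takes 0.10 N m. After 0.3 rad its lip is behind the bolt head and draws it in 7 mm per rad; tight between 0.7 and 1.3 rad: torque then climbs 0.15 N m within 0.15 rad (about 12 N on the probes). Friction holds it. It draws only if the bolt was slid in to its stop.
- cam_mouth (a point): Fixed point in the fixture (x = +36 mm, y = 0, 26 mm above the bench): where the centre of the bolt head is when it rests on the stop inside the open cam. x axis is the slide direction.
- cartridge: Blue test cartridge, 70 x 70 mm, 30 mm high, 0.4 kg (varies), with a green board on top, standing between the rails on the 12 mm base plate. Origin under its middle; its x axis points to the bolt. Its flat rear face is 35 mm behind the origin. It slides along the fixture's x under about 1 N and starts 15 to 30 mm short of the stop.
- bolt_head (a point): Brass bolt head (upright drum, 8 mm across, 15 mm high) on a 5 mm shank that sticks out of the cartridge's front face: head centre 28 mm from that face, 63 mm ahead of the cartridge origin, 26 mm above the bench. It enters a flared aluminium channel (9.6 mm wide inside) under the cam disc.
- contact_block: Two black posts with green sprung probe pads at y = -40 and +40 mm, fixed beside the cam; origin at fixture x = +46, y = 0, on the plate. The cartridge's front meets the pads 0.8 to 4.2 mm past the bolt's stop: their depth differs from unit to unit and cannot be measured, only felt. Springs 12 N per mm together. Snug is above 5 N; above 25 N crushes the probes.
- driver: Orange-handled flat-blade screwdriver, 145 mm long, 0.13 kg. Origin at the blade tip, z up the shank towards the handle. Blade 14 mm broad along its x axis and 3 mm thick along y; shank 8.4 mm thick; square handle 24 x 24 mm, from 70 to 145 mm above the tip, faces along x and y. It starts upright in its stand. Its blade has 0.15 to 0.2 rad of turning play in the cam's slot.
- driver_grip (a point): Point on the screwdriver's axis, 112 mm above the tip: the place to grip the handle.
- stand: Black block 70 x 70 x 75 mm fixed to the bench, origin under its middle. An upright through hole in its middle, 20 mm along x by 9 mm along y, takes the blade and shank; the handle's shoulder rests on the top, with the blade tip then 5 mm above the bench.
- spare: Bystander: spare cartridge without bolt, 70 x 70 x 30 mm, yellow board. Leave alone.
- mouse: Bystander: black computer mouse on a blue pad. Leave alone.
- bottle: Bystander: white bottle, 60 mm across, 150 mm tall. Leave alone.
- hexdriver: Bystander: green-handled screwdriver lying on the bench. Leave alone.
- standoff: Bystander: aluminium cylinder, 40 mm across, 35 mm tall. Leave alone.
- tray: Bystander: shallow black tray 130 x 110 x 30 mm, fixed.
There are look-alikes about, which are no part of the job. What is shaped like the cartridge but red is not meant.

How it is judged:
By the outcome, as a careful person would: the job done as asked, in the order asked, and still so for the second after the job is handed in, with the robot touching nothing.
It also fails if it takes over 67 s, if anything falls off the work surface, if the arm or the gripper's body presses on something with over 40 N, if the wrist force passes 120 N, or if a joint passes its speed limit or range.

## Working session

There is one attempt and no reset: what is moved stays moved. The work goes in short steps, Python scripts to look and compute and a shell command to move; the robot and the scene stay as the last step left them, time stands still between calls to the robot, and variables do not carry over. Pictures are saved under pics/ and viewed, at most 10 in all, crops included, and the job is handed in when it is done.

```bash
mkdir -p pics; ls; cat > h.py <<'E'
import numpy as np, cv2
from scipy.spatial.transform import Rotation as R
from plant import manip
def snap(n):
    d=manip.get_image(n); return d
def save(d,f,crop=None,s=1):
    im=d['img'][:,:,::-1]
    if crop: u0,v0,u1,v1=crop; im=im[v0:v1,u0:u1]
    cv2.imwrite('pics/'+f,cv2.resize(im,None,fx=s,fy=s,interpolation=cv2.INTER_CUBIC))
def cloud(d):
    K=d['camera_matrix'];z=d['depth'];v,u=np.indices(z.shape)
    p=np.stack([(u-K[0,2])/K[0,0]*z,(v-K[1,2])/K[1,1]*z,z],-1)
    Rm=cv2.Rodrigues(np.array(d['rvec'],float))[0]
    return (p-np.array(d['tvec']).ravel())@Rm
def onplane(d,u,v,h):
    K=d['camera_matrix'];Rm=cv2.Rodrigues(np.array(d['rvec'],float))[0];t=np.array(d['tvec']).ravel()
    c=-Rm.T@t; r=Rm.T@np.array([(u-K[0,2])/K[0,0],(v-K[1,2])/K[1,1],1]); return c+r*(h-c[2])/r[2]
E
python3 - <<'E'
from h import *
import pickle
a=snap('scene');b=snap('top')
pickle.dump((a,b),open('s0.pkl','wb'))
im=np.vstack([a['img'],b['img']])
cv2.imwrite('pics/a.png',cv2.resize(a['img'][:,:,::-1],(800,600)));cv2.imwrite('pics/b.png',cv2.resize(b['img'][:,:,::-1],(800,600)))
s=manip.state();print(s)
E
```

```text
pics
{'time': 0.1, 'joints': array([ 1.27282588,  0.68990149, -0.19454765,  1.56625268,  0.15730947,
        0.90251973, -0.2151163 ]), 'qd': array([ 0.00067514, -0.00210139, -0.0002224 , -0.00230931,  0.00039965,
        0.00010112,  0.00028443]), 'joint_efforts': array([-2.89738950e-03, -5.28502572e+01, -1.27155785e+00, -1.53837794e+01,
       -5.26060956e-02,  1.96351779e-03,  5.77904325e-05]), 'position': array([ 203.35246753, -590.37647656,  237.98671418]), 'ee_rot': array([ 9.86264892e-01,  1.65169157e-01, -1.96427274e-04, -8.20415709e-04]), 'contact_force': array([ 0.36684159,  0.01310371, -0.3740929 ]), 'torque': array([0.07555457, 0.01067536, 0.03043971]), 'grasp_force': 0.0, 'gripper_width': 88.1172393394792}
```

View pics/b.png

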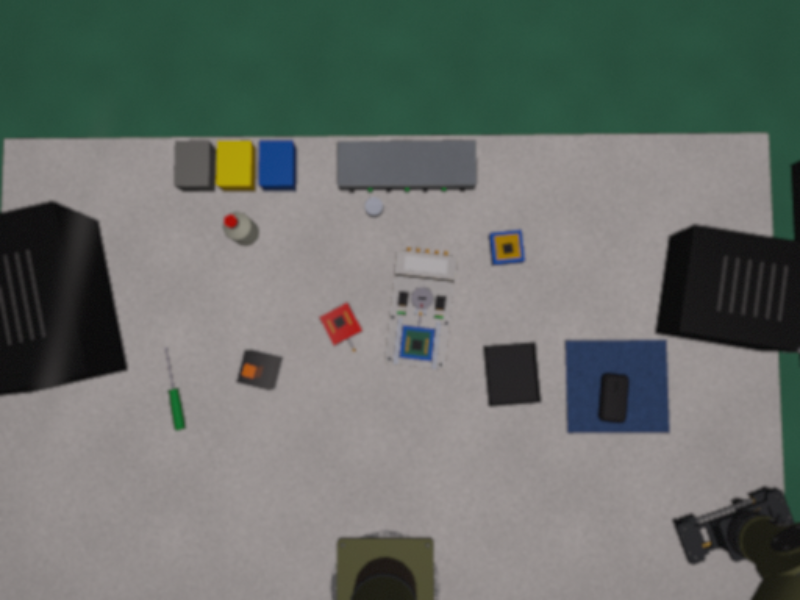

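View pics/a.png

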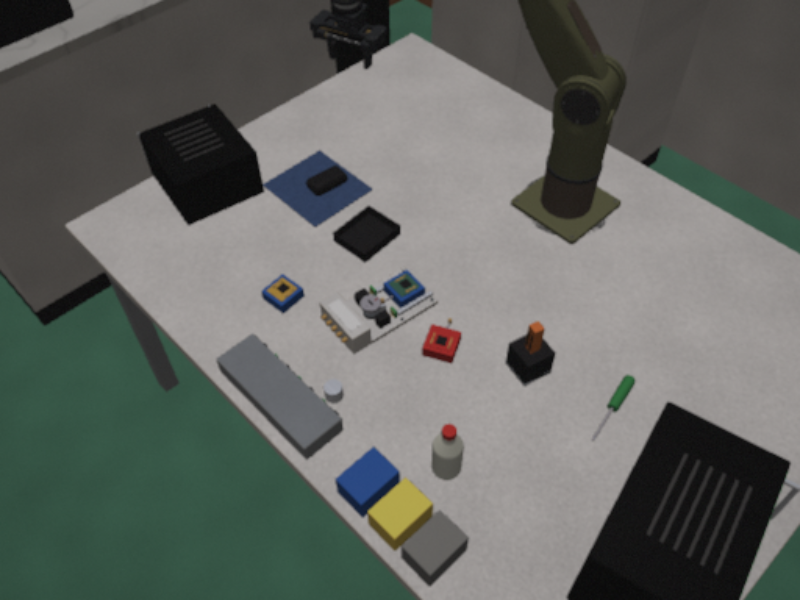

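Top view (800-px): blue cartridge (417,343), cam disc (422,297), housing (425,265), driver handle (250,370) in the stand (260,369). Could be mistaken: red cartridge (341,322), yellow-board spare (507,247), blue box (278,164) for the cartridge; the green hexdriver (175,400) for the driver. I choose the blue cartridge with the green board between the rails, and the orange handle.

```bash
python3 - <<'E'
from h import *
import pickle
a,b=pickle.load(open('s0.pkl','rb'))
cr=lambda d,c,s:cv2.resize(d['img'][c[1]:c[3],c[0]:c[2],::-1],s,interpolation=cv2.INTER_CUBIC)
im=np.hstack([cr(b,(235,150,305,240),(400,514)),cr(a,(195,165,285,235),(400,514*1))])
cv2.imwrite('pics/c.png',im)
def rect(p): 
    r=cv2.minAreaRect(p[:,:2].astype(np.float32)); return np.round(r[0],1),np.round(r[1],1),round(r[2],1),len(p),np.round(np.median(p,0),1)
for n,d in(('scene',a),('top',b)):
    P=cloud(d);I=d['img'].astype(int);r,g,bl=I[...,0],I[...,1],I[...,2]
    hsv=cv2.cvtColor(d['img'],cv2.COLOR_RGB2HSV).astype(int);H,S,V=hsv[...,0],hsv[...,1],hsv[...,2]
    near=lambda x,y,rr:(np.hypot(P[...,0]-x,P[...,1]-y)<rr)
    print(n,'cam',d['camera_matrix'][0,0], 'table',np.median(P[near(400,0,60)][:,2]))
    if n=='top':
        for nm,(u,v) in dict(cart=(417,343),disc=(422,297),hous=(425,265),hand=(250,370),stand=(268,372)).items(): print(nm,P[int(v/1.5625),int(u/1.5625)])
    o=P[int(343/1.5625),int(417/1.5625)] if n=='top' else P[int(287/1.5625),int(405/1.5625)]
    m=near(o[0],o[1],70)&(P[...,2]>36)&(P[...,2]<50)&((S>90)&(H>35)&(H<125));print('cart',rect(P[m]))
    hp=P[int(265/1.5625),int(425/1.5625)] if n=='top' else P[int(313/1.5625),int(345/1.5625)]
    m=near(hp[0],hp[1],100)&(abs(P[...,2]-60)<6)&(V>100);print('hous',rect(P[m]))
    hh=(H>4)&(H<16)&(S>150)&(P[...,0]<620)&(P[...,1]>100)&(P[...,2]>130);print('handle',rect(P[hh]))
    q=np.median(P[hh],0);m=near(q[0],q[1],70)&(abs(P[...,2]-75)<7);print('stand',rect(P[m]))
E
```

```text
scene cam 487.22357093328776 table 1.5226364134295785
cart (array([532.6, -65.6]), array([81.2, 99.1]), 86.3, 164, array([532.5, -58.7,  42.8]))
hous (array([650.1, -87.8]), array([133.8, 113.2]), 83.4, 424, array([680.2, -85.6,  61. ]))
handle (array([466.4, 261.2]), array([26.4, 26.2]), 84.8, 61, array([467.8, 264.2, 147.9]))
stand (array([462.6, 259.9]), array([74.3, 74. ]), 78.2, 298, array([474.4, 270.7,  75.6]))
top cam 461.84631131121756 table -0.5366857307040791
cart [514.63979037 -67.16203127  48.03844832]
disc [610.32409389 -80.96996015  46.20351131]
hous [678.27805669 -87.59219965  61.56336028]
hand [462.33436733 260.37784541 146.70885479]
stand [454.14460335 240.89642528  70.23205379]
cart (array([514.2, -69.2]), array([67.4, 67.1]), 83.5, 267, array([521.5, -67.5,  41.8]))
hous (array([645. , -84.4]), array([129.4, 116.7]), 83.1, 576, array([678.2, -87.7,  59.8]))
handle (array([459.4, 262.8]), array([24.8, 24.1]), 74.4, 67, array([459.3, 263. , 148.8]))
stand (array([460. , 263.1]), array([70.8, 69.9]), 76.3, 367, array([463.9, 256.3,  74.8]))
```

View pics/c.png

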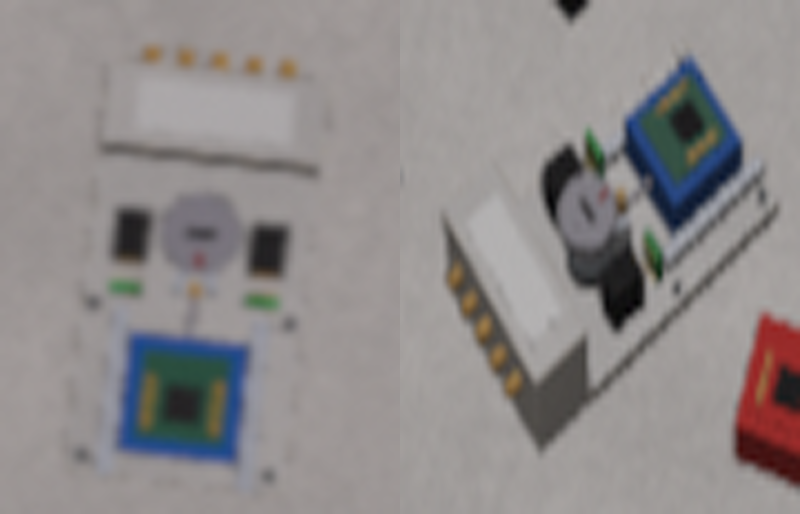

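The crop confirms it: blue cartridge with its bolt toward the cam, red mark on the cartridge side, slot across. Refine the poses with plane-intersected masks from both cameras.

```bash
cat >> h.py <<'E'
def proj(d,p): return cv2.projectPoints(np.array(p,float).reshape(-1,1,3),np.array(d['rvec'],float),np.array(d['tvec'],float),np.array(d['camera_matrix']),None)[0].reshape(-1,2)
def maskquad(d,m):  # biggest component contour, min area rect in px
    n,l,s,c=cv2.connectedComponentsWithStats(m.astype(np.uint8));k=1+np.argmax(s[1:,4]);return l==k,c[k],s[k]
E
python3 - <<'E'
from h import *
import pickle
a,b=pickle.load(open('s0.pkl','rb'))
for n,d in(('top',b),('scene',a)):
    hsv=cv2.cvtColor(d['img'],cv2.COLOR_RGB2HSV).astype(int);H,S,V=hsv[...,0],hsv[...,1],hsv[...,2]
    P=cloud(d)
    reg=lambda x0,x1,y0,y1:(P[...,0]>x0)&(P[...,0]<x1)&(P[...,1]>y0)&(P[...,1]<y1)
    # blue-ish and green and board all: top face at height
    f=reg(570,660,-125,-40)&(P[...,2]>44)&(P[...,2]<57)
    m,c,s=maskquad(d,f);print(n,'disc',c,s[4],onplane(d,*c,50)[:2])
    rm=reg(560,640,-125,-40)&((H<8)|(H>170))&(S>60)&(V>80);print(' red',[onplane(d,*np.argwhere(rm)[:,::-1].mean(0),50)[:2],rm.sum()])
    m=reg(580,660,-130,-40)&(H>40)&(H<75)&(S>110)
    k,l,st,ce=cv2.connectedComponentsWithStats(m.astype(np.uint8))
    print(' pads',[(np.round(onplane(d,*ce[i],30)[:2],1),st[i,4]) for i in range(1,k) if st[i,4]>2])
    m=reg(440,600,-140,0)&(H>95)&(H<125)&(S>110)&(P[...,2]>38)
    m=cv2.morphologyEx(m.astype(np.uint8),cv2.MORPH_CLOSE,np.ones((15,15)))
    m,c,s=maskquad(d,m);q=np.array([onplane(d,u,v,42)[:2] for v,u in np.argwhere(m)],np.float32);r=cv2.minAreaRect(q);print(' cart',q.mean(0),r)
    m=(H>3)&(H<18)&(S>130)&reg(400,540,200,330)&(P[...,2]>142)
    q=np.array([onplane(d,u,v,150)[:2] for v,u in np.argwhere(m)],np.float32);print(' handle',q.mean(0),cv2.minAreaRect(q))
    m=reg(400,540,200,330)&(P[...,2]>70)&(P[...,2]<80)
    q=np.array([onplane(d,u,v,75)[:2] for v,u in np.argwhere(m)],np.float32);print(' stand',cv2.minAreaRect(q))
    m=reg(640,720,-160,-10)&(P[...,2]>55)&(P[...,2]<66)
    q=np.array([onplane(d,u,v,60)[:2] for v,u in np.argwhere(m)],np.float32);print(' hous',cv2.minAreaRect(q))
E
```

```text
top disc [269.88666667 190.45333333] 150 [608.53263676 -80.48996174]
 red [array([593.51951241, -77.47214843]), np.int64(1)]
 pads []
 cart [514.06976 -68.95451] ((514.0086669921875, -68.98037719726562), (65.59210968017578, 65.08806610107422), 83.22193908691406)
 handle [459.85715 262.3733 ] ((459.37164306640625, 262.6701354980469), (24.66539192199707, 24.404573440551758), 89.79524230957031)
 stand ((459.9557189941406, 262.92938232421875), (70.8301010131836, 70.08251190185547), 76.3599853515625)
 hous ((677.8817749023438, -88.24357604980469), (129.23440551757812, 50.05709457397461), 83.30732727050781)
scene disc [235.9389313  192.61832061] 131 [609.6691654  -86.74647262]
 red [array([594.42138293, -82.13530679]), np.int64(1)]
 pads []
 cart [518.1368  -69.42905] ((519.5839233398438, -69.65335083007812), (67.61969757080078, 70.999755859375), 82.88907623291016)
 handle [464.5727  263.09238] ((465.66278076171875, 262.4580078125), (22.4368896484375, 27.648670196533203), 76.0562973022461)
 stand ((463.1776123046875, 260.46575927734375), (72.14044189453125, 74.49244689941406), 76.16372680664062)
 hous ((681.59619140625, -89.35163879394531), (135.71168518066406, 52.087677001953125), 84.35740661621094)
```

```bash
cat >> h.py <<'E'
def go(x,y,z,yaw,s=None):
    "target TCP mm, tool-x yaw deg, pointing down -> row numbers"
    s=s or manip.state(); Rc=R.from_quat(s['ee_rot']); a=np.radians(yaw)
    Rt=R.from_matrix(np.array([[np.cos(a),np.sin(a),0],[np.sin(a),-np.cos(a),0],[0,0,-1]]).T.T)
    d=Rc.inv().apply(np.array([x,y,z])-s['position'])/1000; r=(Rc.inv()*Rt).as_rotvec()/np.radians(6)
    print('xyz',np.round(d,4),'r',np.round(r,3))
def st():
    s=manip.state();x=R.from_quat(s['ee_rot']).as_matrix()[:,0]
    print('t',round(s['time'],2),'p',np.round(s['position'],1),'yaw',round(np.degrees(np.arctan2(x[1],x[0])),2),'F',np.round(s['contact_force'],2),'M',np.round(s['torque'],3),'w',round(s['gripper_width'],1),round(s['grasp_force'],1))
E
python3 -c "
from h import *
go(445,-61,238,-6.7);go(445,-61,120,-6.7)"
python3 -m handwheel '[{"x":0.041,"y":-0.041,"z":0,"rz":1.0,"grip":1},{"x":0.1,"y":-0.1,"z":0,"rz":2.0,"grip":1},{"x":0.15,"y":-0.15,"z":0,"rz":3,"grip":1},{"x":0.2,"y":-0.2,"z":0,"rz":4.3,"grip":1},{"x":0.2,"y":-0.2,"z":0,"rz":4.3,"grip":1}]'
python3 -c "
from h import *
st();go(445,-61,238,-6.7);go(445,-61,90,-6.7)"
```

```text
xyz [ 0.4009 -0.4218  0.0006] r [-0.016  0.005  4.286]
xyz [ 0.4009 -0.4216  0.1186] r [-0.016  0.005  4.286]
t 0.1 p [ 203.4 -590.4  238. ] yaw 19.01 F [ 0.37  0.01 -0.37] M [0.076 0.011 0.03 ] w 88.1 0.0
xyz [ 0.4009 -0.4218  0.0006] r [-0.016  0.005  4.286]
xyz [ 0.401  -0.4215  0.1486] r [-0.016  0.005  4.286]invalid input at $[0]: expected keys x, y, z, rx, ry, rz, grip
```

```bash
python3 -m handwheel '[{"x":0.04,"y":-0.042,"z":0,"rx":0,"ry":0,"rz":1.0,"grip":1},{"x":0.08,"y":-0.084,"z":0,"rx":0,"ry":0,"rz":2.0,"grip":1},{"x":0.12,"y":-0.126,"z":0,"rx":0,"ry":0,"rz":3,"grip":1},{"x":0.16,"y":-0.168,"z":0,"rx":0,"ry":0,"rz":4.3,"grip":1},{"x":0.2,"y":-0.21,"z":0,"rx":0,"ry":0,"rz":4.3,"grip":1}]'
python3 -c "
from h import *
st();go(445,-61,238,-6.7);go(445,-61,90,-6.7)"
```

```text
time: 0.52
position: [290.6, -399.5, 238.5]
ee_rot: [0.998, -0.062, -0.0, -0.0]
contact_force: [0.9, -0.6, 0.1]
gripper_width: 56.9
grasp_force: 0.0
t 0.52 p [ 290.6 -399.5  238.5] yaw -7.14 F [ 0.91 -0.58  0.09] M [ 0.077 -0.024  0.019] w 56.9 0.0
xyz [ 0.1112 -0.3551  0.0006] r [-0.003  0.003 -0.073]
xyz [ 0.1112 -0.355   0.1486] r [-0.003  0.003 -0.073]
```

```bash
python3 -m handwheel '[{"x":0.012,"y":-0.036,"z":0.008,"rx":0,"ry":0,"rz":0,"grip":1},{"x":0.024,"y":-0.074,"z":0.02,"rx":0,"ry":0,"rz":0,"grip":1},{"x":0.036,"y":-0.112,"z":0.032,"rx":0,"ry":0,"rz":0,"grip":1},{"x":0.048,"y":-0.150,"z":0.044,"rx":0,"ry":0,"rz":0,"grip":1},{"x":0.06,"y":-0.188,"z":0.056,"rx":0,"ry":0,"rz":0,"grip":1}]' >/dev/null
python3 -m handwheel '[{"x":0.01,"y":-0.036,"z":0.014,"rx":0,"ry":0,"rz":0,"grip":1},{"x":0.02,"y":-0.074,"z":0.03,"rx":0,"ry":0,"rz":0,"grip":1},{"x":0.03,"y":-0.11,"z":0.05,"rx":0,"ry":0,"rz":0,"grip":1},{"x":0.04,"y":-0.14,"z":0.07,"rx":0,"ry":0,"rz":0,"grip":1},{"x":0.048,"y":-0.16,"z":0.09,"rx":0,"ry":0,"rz":0,"grip":1}]' >/dev/null
python3 -c "
from h import *
st();go(445,-61,24,-6.7)"
```

```text
t 1.35 p [439.9 -64.7  91.6] yaw -6.52 F [ 0.3  -0.53 -0.29] M [0.004 0.001 0.025] w 0.2 0.0
xyz [ 0.0046 -0.0042  0.0676] r [-0.015 -0.007  0.03 ]
```

```bash
python3 -m handwheel '[{"x":0.003,"y":-0.003,"z":0.025,"rx":0,"ry":0,"rz":0,"grip":1},{"x":0.004,"y":-0.004,"z":0.05,"rx":0,"ry":0,"rz":0,"grip":1},{"x":0.005,"y":-0.004,"z":0.066,"rx":0,"ry":0,"rz":0,"grip":1},{"x":0.01,"y":-0.004,"z":0.066,"rx":0,"ry":0,"rz":0,"grip":1},{"x":0.015,"y":-0.004,"z":0.066,"rx":0,"ry":0,"rz":0,"grip":1}]' >/dev/null
python3 - <<'E'
from h import *
st();d=snap('top');e=snap('scene')
cr=lambda d,c,s:cv2.resize(d['img'][c[1]:c[3],c[0]:c[2],::-1],s,interpolation=cv2.INTER_CUBIC)
cv2.imwrite('pics/d.png',np.hstack([cr(d,(225,150,315,270),(400,533)),cr(e,(195,145,305,245),(400,533))]))
E
```

```text
t 1.77 p [454.1 -66.5  26.2] yaw -6.79 F [0.27 0.05 0.26] M [ 0.011 -0.006 -0.024] w -0.1 0.0
```

View pics/d.png

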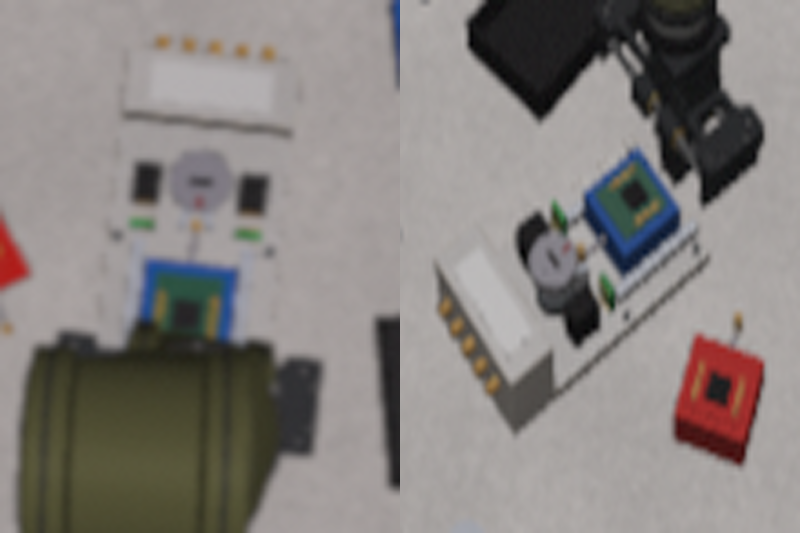

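The gripper stands behind the cartridge, about 4 mm off axis; correct that and push.

```bash
python3 -m handwheel '[{"x":0.004,"y":-0.002,"z":0,"rx":0,"ry":0,"rz":0,"grip":1},{"x":0.008,"y":-0.004,"z":0,"rx":0,"ry":0,"rz":0,"grip":1},{"x":0.011,"y":-0.004,"z":0,"rx":0,"ry":0,"rz":0,"grip":1},{"x":0.014,"y":-0.004,"z":0,"rx":0,"ry":0,"rz":0,"grip":1},{"x":0.017,"y":-0.004,"z":0,"rx":0,"ry":0,"rz":0,"grip":1}]' >/dev/null
python3 -c "
from h import *
st()"
python3 -m handwheel '[{"x":0.0025,"y":0,"z":0,"rx":0,"ry":0,"rz":0,"grip":1},{"x":0.005,"y":0,"z":0,"rx":0,"ry":0,"rz":0,"grip":1},{"x":0.007,"y":0,"z":0,"rx":0,"ry":0,"rz":0,"grip":1},{"x":0.009,"y":0,"z":0,"rx":0,"ry":0,"rz":0,"grip":1},{"x":0.011,"y":0,"z":0,"rx":0,"ry":0,"rz":0,"grip":1}]' >/dev/null
python3 -c "
from h import *
st()"
```

```text
t 2.28 p [471.  -64.5  27. ] yaw -6.78 F [-2.23  0.84  0.39] M [ 0.042  0.373 -0.038] w 0.5 0.9
t 2.7 p [482.2 -65.9  26.6] yaw -6.8 F [-2.25  0.24  0.64] M [ 0.058  0.357 -0.014] w 0.3 0.9
```

```bash
python3 -m handwheel '[{"x":0.001,"y":0,"z":0,"rx":0,"ry":0,"rz":0,"grip":1},{"x":0.002,"y":0,"z":0,"rx":0,"ry":0,"rz":0,"grip":1},{"x":0.003,"y":0,"z":0,"rx":0,"ry":0,"rz":0,"grip":1},{"x":0.004,"y":0,"z":0,"rx":0,"ry":0,"rz":0,"grip":1},{"x":0.004,"y":0,"z":0,"rx":0,"ry":0,"rz":0,"grip":1}]' >/dev/null
python3 -c "
from h import *
st()"
python3 -m handwheel '[{"x":0.001,"y":0,"z":0,"rx":0,"ry":0,"rz":0,"grip":1},{"x":0.002,"y":0,"z":0,"rx":0,"ry":0,"rz":0,"grip":1},{"x":0.002,"y":0,"z":0,"rx":0,"ry":0,"rz":0,"grip":1},{"x":0.002,"y":0,"z":0,"rx":0,"ry":0,"rz":0,"grip":1},{"x":0.002,"y":0,"z":0,"rx":0,"ry":0,"rz":0,"grip":1}]' >/dev/null
python3 -c "
from h import *
st()"
```

```text
t 3.12 p [486.7 -66.4  26.7] yaw -6.79 F [-1.24  0.35 -0.27] M [-0.001  0.185 -0.022] w 0.4 0.5
t 3.53 p [487.3 -66.4  26.7] yaw -6.79 F [-3.09  0.51  2.26] M [ 0.167  0.913 -0.036] w 0.4 2.2
```

```bash
python3 -m handwheel '[{"x":0.001,"y":0,"z":0,"rx":0,"ry":0,"rz":0,"grip":1},{"x":0.002,"y":0,"z":0,"rx":0,"ry":0,"rz":0,"grip":1},{"x":0.002,"y":0,"z":0,"rx":0,"ry":0,"rz":0,"grip":1},{"x":0.002,"y":0,"z":0,"rx":0,"ry":0,"rz":0,"grip":1},{"x":0.002,"y":0,"z":0,"rx":0,"ry":0,"rz":0,"grip":1}]' >/dev/null
python3 - <<'E'
from h import *
st();e=snap('scene')
save(e,'e.png',(195,145,305,225),6)
E
```

```text
t 3.95 p [487.4 -66.5  26.6] yaw -6.78 F [-7.    0.64  2.95] M [0.285 1.423 0.032] w 0.4 3.6
```

View pics/e.png

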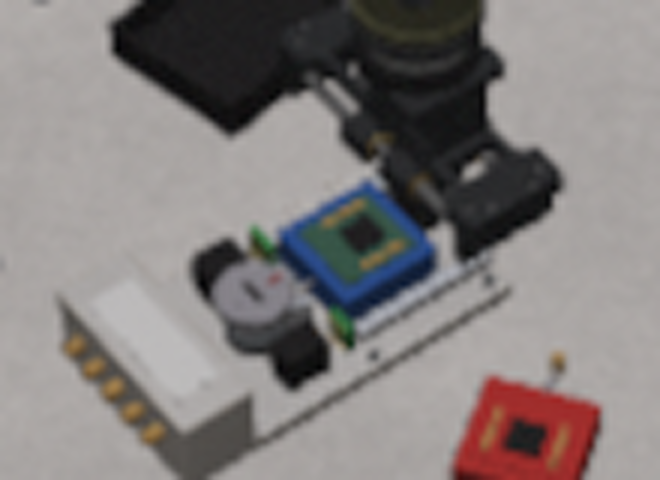

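The cartridge has stopped (487 mm, 7 N) with its bolt head under the disc. Back off and go to the driver.

```bash
python3 -m handwheel '[{"x":-0.015,"y":0,"z":0,"rx":0,"ry":0,"rz":0,"grip":1},{"x":-0.02,"y":0,"z":-0.03,"rx":0,"ry":0,"rz":0,"grip":1},{"x":-0.02,"y":-0.015,"z":-0.07,"rx":0,"ry":0,"rz":0,"grip":0.4},{"x":-0.02,"y":-0.03,"z":-0.11,"rx":0,"ry":0,"rz":0,"grip":0.4},{"x":-0.02,"y":-0.05,"z":-0.15,"rx":0,"ry":0,"rz":0.5,"grip":0.4}]' >/dev/null
python3 - <<'E'
from h import *
st();print(manip.state()['joints'])
go(459.6,262.7,190,-13.7);go(459.6,262.7,190,76.3);go(459.6,262.7,98,-13.7)
E
```

```text
t 4.42 p [477.8 -17.5 174.2] yaw -9.94 F [ 1.33  0.09 -0.37] M [ 0.106 -0.088 -0.031] w 18.1 0.0
[-0.14386565  0.61403519  0.13226781  2.07881455 -0.17304548  0.45471731
 -1.62434662]
xyz [-0.0662 -0.2728 -0.0159] r [-0.006 -0.038  0.627]
xyz [-0.0662 -0.2728 -0.0159] r [  0.025  -0.034 -14.373]
xyz [-0.0666 -0.2728  0.0761] r [-0.006 -0.038  0.627]
```

```bash
python3 -m handwheel '[{"x":-0.006,"y":-0.034,"z":-0.01,"rx":0,"ry":0,"rz":-1.15,"grip":0.4},{"x":-0.016,"y":-0.07,"z":-0.02,"rx":0,"ry":0,"rz":-2.3,"grip":0.4},{"x":-0.026,"y":-0.106,"z":-0.026,"rx":0,"ry":0,"rz":-3.45,"grip":0.4},{"x":-0.036,"y":-0.142,"z":-0.026,"rx":0,"ry":0,"rz":-4.6,"grip":0.4},{"x":-0.046,"y":-0.178,"z":-0.026,"rx":0,"ry":0,"rz":-5.75,"grip":0.4}]' >/dev/null
python3 - <<'E'
from h import *
st();print(manip.state()['joints'])
go(459.6,262.7,190,76.3)
E
```

```text
t 4.83 p [462.9 168.9 199.4] yaw 25.04 F [0.93 0.39 0.1 ] M [-0.048 -0.045 -0.022] w 51.6 0.0
[-0.45879526  0.57804259  0.02352881  2.01235464 -0.02403651  0.54512314
 -1.55233877]
xyz [ 0.0366 -0.0864  0.0096] r [ 0.03  -0.055 -8.543]
```

```bash
python3 -m handwheel '[{"x":0.008,"y":-0.022,"z":0.002,"rx":0,"ry":0,"rz":-1.15,"grip":0.4},{"x":0.016,"y":-0.045,"z":0.004,"rx":0,"ry":0,"rz":-2.3,"grip":0.4},{"x":0.024,"y":-0.065,"z":0.006,"rx":0,"ry":0,"rz":-3.45,"grip":0.4},{"x":0.03,"y":-0.08,"z":0.008,"rx":0,"ry":0,"rz":-4.6,"grip":0.4},{"x":0.035,"y":-0.084,"z":0.008,"rx":0,"ry":0,"rz":-5.75,"grip":0.4}]' >/dev/null
python3 -m handwheel '[{"x":0,"y":0,"z":0,"rx":0,"ry":0,"rz":-1.15,"grip":0.4},{"x":0,"y":0,"z":0,"rx":0,"ry":0,"rz":-2.3,"grip":0.4},{"x":0,"y":0,"z":0,"rx":0,"ry":0,"rz":-2.8,"grip":0.4},{"x":0,"y":0,"z":0,"rx":0,"ry":0,"rz":-2.8,"grip":0.4},{"x":0,"y":0,"z":0,"rx":0,"ry":0,"rz":-2.8,"grip":0.4}]' >/dev/null
python3 - <<'E'
from h import *
st();print(manip.state()['joints'])
go(459.6,262.7,98,76.3)
E
```

```text
t 5.67 p [458.8 257.8 190.4] yaw 75.88 F [-0.06 -0.11  0.34] M [-0.057 -0.065 -0.024] w 53.1 0.0
[-0.46371216  0.63297207 -0.2189121   1.914921    0.2244779   0.61423012
 -1.07178191]
xyz [ 0.0048 -0.0006  0.0924] r [ 0.016 -0.022 -0.07 ]
```

```bash
python3 -m handwheel '[{"x":0.003,"y":-0.001,"z":0.03,"rx":0,"ry":0,"rz":0,"grip":0.4},{"x":0.005,"y":-0.001,"z":0.06,"rx":0,"ry":0,"rz":-0.07,"grip":0.4},{"x":0.005,"y":-0.001,"z":0.085,"rx":0,"ry":0,"rz":-0.07,"grip":0.4},{"x":0.005,"y":-0.001,"z":0.0925,"rx":0,"ry":0,"rz":-0.07,"grip":0.4},{"x":0.005,"y":-0.001,"z":0.0925,"rx":0,"ry":0,"rz":-0.07,"grip":0.4}]' >/dev/null
python3 -c "
from h import *
st()"
python3 -m handwheel '[{"x":0,"y":0,"z":0,"rx":0,"ry":0,"rz":0,"grip":0.6},{"x":0,"y":0,"z":0,"rx":0,"ry":0,"rz":0,"grip":0.7},{"x":0,"y":0,"z":0,"rx":0,"ry":0,"rz":0,"grip":0.8},{"x":0,"y":0,"z":0,"rx":0,"ry":0,"rz":0,"grip":1},{"x":0,"y":0,"z":0,"rx":0,"ry":0,"rz":0,"grip":1}]' >/dev/null
python3 - <<'E'
from h import *
st()
E
```

```text
t 6.08 p [457.3 261.8  96.1] yaw 76.39 F [ 0.44 -0.51 -0.2 ] M [-0.037 -0.056  0.002] w 52.9 0.0
t 6.5 p [458.7 262.6  98.6] yaw 76.41 F [-0.36  0.12  3.83] M [-0.069 -0.028  0.042] w 23.9 29.8
```

Gripped at 23.9 mm with hardly any side force. Lift out and look at the blade.

```bash
python3 -m handwheel '[{"x":0,"y":0,"z":-0.015,"rx":0,"ry":0,"rz":0,"grip":1},{"x":0,"y":0,"z":-0.04,"rx":0,"ry":0,"rz":0,"grip":1},{"x":0,"y":0,"z":-0.07,"rx":0,"ry":0,"rz":0,"grip":1},{"x":0,"y":0,"z":-0.105,"rx":0,"ry":0,"rz":0,"grip":1},{"x":0,"y":0,"z":-0.12,"rx":0,"ry":0,"rz":0,"grip":1}]' >/dev/null
python3 - <<'E'
from h import *
st();e=snap('scene');s=manip.state();t=s['position']
u,v=proj(e,[t-[0,0,60]])[0].astype(int);print(u,v)
save(e,'f.png',(u-35,v-55,u+35,v+35),8)
E
```

```text
t 6.92 p [459.1 263.2 221.5] yaw 76.42 F [-0.1   1.34 -2.08] M [ 0.008 -0.043  0.006] w 24.0 29.8
344 206
```

View pics/f.png

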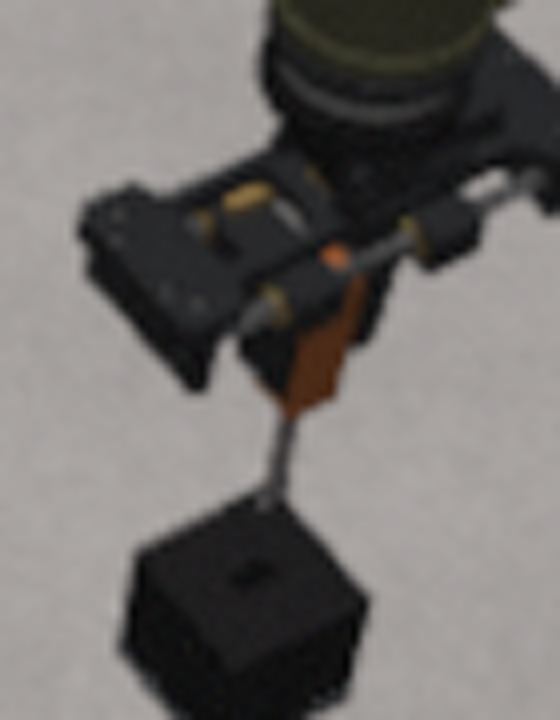

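```bash
python3 - <<'E'
from h import *
e=snap('scene');o=np.array([459.6,262.7,75])
for y in (76.3,-13.7):
    a=np.radians(y);w=np.array([np.cos(a),np.sin(a),0]);p=proj(e,[o,o+12*w,o-12*w]);print(y,8*(p[1]-p[2]))
print(8*(proj(e,[o])[0]-[344-35,206-55]), e['img'].shape)
# brightness in the plane of the stand's top, rectified
for nm,d in(('scene',e),):
  for y in (76.3,-13.7):
    a=np.radians(y);w=np.array([np.cos(a),np.sin(a),0]);g=cv2.cvtColor(d['img'],cv2.COLOR_RGB2GRAY).astype(np.float32)
    c=o+np.array([3,-1,0])
    uv=proj(d,[c+t*w for t in range(-22,23,4)]).astype(np.float32)
    print(y,cv2.remap(g,uv[:,0].copy(),uv[:,1].copy(),cv2.INTER_LINEAR).ravel().round())
E
```

```text
76.3 [34.76398349 41.11931882]
-13.7 [-47.33435232  24.21390609]
[254.03175692 570.96894874] (384, 512, 3)
76.3 [29. 30. 29. 28. 24. 18. 17. 28. 31. 31. 30. 31.]
-13.7 [29. 30. 28. 22. 17. 17. 17. 20. 26. 30. 29. 30.]
```

```bash
python3 - <<'E'
from h import *
import pickle
a,b=pickle.load(open('s0.pkl','rb'))
a=snap('scene')
for n,d,(u,v) in(('top',b,(270.5,190.8)),('scene',a,(237.3,193.6))):
    c=onplane(d,u,v,50);print(n,'eye est',c[:2])
    g=cv2.cvtColor(d['img'],cv2.COLOR_RGB2GRAY).astype(np.float32)
    # rectify the z=50 plane around, 0.5 mm grid, axes world x (rows) y(cols)
    for it in range(3):
        r=np.arange(-14,14.1,.5);X,Y=np.meshgrid(c[0]+r,c[1]+r,indexing='ij')
        uv=proj(d,np.stack([X,Y,0*X+50],-1).reshape(-1,3)).astype(np.float32).reshape(*X.shape,2)
        q=cv2.remap(g,uv[...,0],uv[...,1],cv2.INTER_CUBIC)
        rad=np.hypot(X-c[0],Y-c[1])<12
        w=np.clip(np.median(q[rad])-8-q,0,None)*rad
        m=np.array([(w*X).sum(),(w*Y).sum()])/w.sum();c=np.r_[m,50]
    dx,dy=X-m[0],Y-m[1];C=np.array([[(w*dx*dx).sum(),(w*dx*dy).sum()],[(w*dx*dy).sum(),(w*dy*dy).sum()]])/w.sum()
    l,V=np.linalg.eigh(C);print(' slot',m,np.sqrt(l),'yaw',np.degrees(np.arctan2(V[1,1],V[0,1]))%180)
go(608.5,-80.4,160,173)
E
```

```text
top eye est [607.37693839 -82.50438698]
 slot [608.4789958  -80.16055697] [1.88015347 4.04469315] yaw 86.31478442517205
scene eye est [609.21865044 -80.11892371]
 slot [609.4673734  -82.94918837] [1.7972159  4.30402402] yaw 81.29210004943091
xyz [-0.298   0.2263  0.0585] r [ 3.0000e-02  2.0000e-03 -1.6099e+01]
```

```bash
python3 -m handwheel '[{"x":-0.015,"y":0.011,"z":0,"rx":0,"ry":0,"rz":-1.0,"grip":1},{"x":-0.035,"y":0.027,"z":0,"rx":0,"ry":0,"rz":-2.1,"grip":1},{"x":-0.058,"y":0.044,"z":0,"rx":0,"ry":0,"rz":-3.2,"grip":1},{"x":-0.081,"y":0.062,"z":0,"rx":0,"ry":0,"rz":-4.3,"grip":1},{"x":-0.104,"y":0.079,"z":0,"rx":0,"ry":0,"rz":-5.4,"grip":1}]' >/dev/null
python3 - <<'E'
from h import *
st();print(manip.state()['joints'])
go(608.5,-80.4,190,173)
E
```

```text
t 7.48 p [509.6 140.9 215.7] yaw 109.19 F [-0.15  0.1  -1.53] M [-0.048 -0.117 -0.004] w 23.4 29.8
[-0.09227595  0.6206988  -0.42940033  1.87023473  0.36968829  0.73322318
 -0.39509175]
xyz [-0.2415  0.0208  0.0256] r [ -0.031  -0.018 -10.635]
```

```bash
python3 -m handwheel '[{"x":-0.024,"y":0.002,"z":0.002,"rx":0,"ry":0,"rz":-1.1,"grip":1},{"x":-0.048,"y":0.004,"z":0.004,"rx":0,"ry":0,"rz":-2.2,"grip":1},{"x":-0.072,"y":0.006,"z":0.006,"rx":0,"ry":0,"rz":-3.3,"grip":1},{"x":-0.096,"y":0.008,"z":0.008,"rx":0,"ry":0,"rz":-4.4,"grip":1},{"x":-0.12,"y":0.01,"z":0.01,"rx":0,"ry":0,"rz":-5.5,"grip":1}]' >/dev/null
python3 - <<'E'
from h import *
st();print(manip.state()['joints'])
go(608.5,-80.4,190,173)
E
```

```text
t 7.9 p [557.5  30.7 205.4] yaw 142.17 F [ 0.28  0.8  -1.37] M [ 0.042 -0.127 -0.024] w 24.0 29.8
[ 0.21581071  0.70159506 -0.60311553  1.78883603  0.52299541  0.82049976
  0.2660225 ]
xyz [-0.1085 -0.0565  0.0152] r [-0.016 -0.033 -5.138]
```

```bash
python3 -m handwheel '[{"x":-0.025,"y":-0.014,"z":0.004,"rx":0,"ry":0,"rz":-1.1,"grip":1},{"x":-0.05,"y":-0.028,"z":0.008,"rx":0,"ry":0,"rz":-2.2,"grip":1},{"x":-0.075,"y":-0.04,"z":0.012,"rx":0,"ry":0,"rz":-3.3,"grip":1},{"x":-0.095,"y":-0.05,"z":0.015,"rx":0,"ry":0,"rz":-4.3,"grip":1},{"x":-0.1085,"y":-0.0565,"z":0.015,"rx":0,"ry":0,"rz":-5.1,"grip":1}]' >/dev/null
python3 -m handwheel '[{"x":0,"y":0,"z":0.01,"rx":0,"ry":0,"rz":0,"grip":1},{"x":0,"y":0,"z":0.02,"rx":0,"ry":0,"rz":0,"grip":1},{"x":0,"y":0,"z":0.025,"rx":0,"ry":0,"rz":0,"grip":1},{"x":0,"y":0,"z":0.025,"rx":0,"ry":0,"rz":0,"grip":1},{"x":0,"y":0,"z":0.025,"rx":0,"ry":0,"rz":0,"grip":1}]' >/dev/null
python3 - <<'E'
from h import *
st();print(manip.state()['joints'])
go(608.5,-80.4,150,173)
e=snap('scene');t=manip.state()['position']
u,v=proj(e,[t-[0,0,80]])[0].round().astype(int);print(u,v,proj(e,[t-[0,0,93.6]]),proj(e,[[608.5,-80.3,50],[609.5,-82.9,50]]))
save(e,'g.png',(u-28,v-36,u+28,v+24),10)
E
```

```text
t 8.73 p [608.  -77.4 167. ] yaw 172.55 F [ 0.12  0.29 -1.6 ] M [ 0.035 -0.155  0.033] w 23.7 29.8
[ 0.44001314  0.85074065 -0.72599335  1.65343578  0.68344672  0.90994171
  0.88673323]
xyz [-0.0009 -0.0029  0.017 ] r [ 0.003 -0.017 -0.075]
237 187 [[237.63801477 189.60420032]] [[237.41573219 193.46001841]
 [236.70899593 193.20193904]]
```

View pics/g.png

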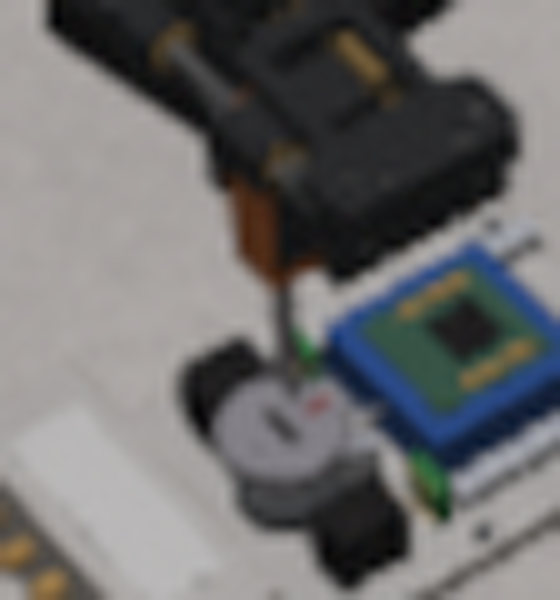

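The tip (293,387) hovers a little left of the slot (282,428), as expected; the blade lies parallel to the slot. Shift over the slot and descend gently.

```bash
python3 -c "
from h import *
go(608.7,-80.8,147,172.8)"
python3 -m handwheel '[{"x":-0.001,"y":0.003,"z":0.003,"rx":0,"ry":0,"rz":0,"grip":1},{"x":-0.001,"y":0.0033,"z":0.009,"rx":0,"ry":0,"rz":0,"grip":1},{"x":-0.001,"y":0.0033,"z":0.015,"rx":0,"ry":0,"rz":0,"grip":1},{"x":-0.001,"y":0.0033,"z":0.018,"rx":0,"ry":0,"rz":0,"grip":1},{"x":-0.001,"y":0.0033,"z":0.02,"rx":0,"ry":0,"rz":0,"grip":1}]'
python3 -c "
from h import *
st();go(608.7,-80.8,146,172.8)"
```

```text
xyz [-0.0005 -0.0031  0.0206] r [ 0.003 -0.004 -0.043]
time: 9.2
position: [609.9, -76.3, 146.8]
ee_rot: [0.066, 0.998, -0.0, -0.001]
contact_force: [0.2, -0.2, -0.6]
gripper_width: 23.5
grasp_force: 29.8
t 9.2 p [609.9 -76.3 146.8] yaw 172.43 F [ 0.19 -0.16 -0.6 ] M [ 0.004 -0.133  0.048] w 23.5 29.8
xyz [ 0.0006 -0.0047  0.0008] r [-0.004 -0.01  -0.062]
```

```bash
python3 -m handwheel '[{"x":0.0005,"y":-0.003,"z":0,"rx":0,"ry":0,"rz":0,"grip":1},{"x":0.0005,"y":-0.005,"z":0,"rx":0,"ry":0,"rz":0,"grip":1},{"x":0.0005,"y":-0.005,"z":0,"rx":0,"ry":0,"rz":0,"grip":1},{"x":0.0005,"y":-0.005,"z":0,"rx":0,"ry":0,"rz":0,"grip":1},{"x":0.0005,"y":-0.005,"z":0,"rx":0,"ry":0,"rz":0,"grip":1}]' >/dev/null
python3 - <<'E'
from h import *
st();go(608.7,-80.8,146,172.8)
e=snap('scene')
save(e,'h.png',(213,165,269,213),12)
E
```

```text
t 9.62 p [609.3 -81.1 147.8] yaw 172.42 F [-0.17  0.54 -1.36] M [ 0.053 -0.12  -0.017] w 23.7 29.8
xyz [0.0006 0.0002 0.0018] r [ 0.001  0.005 -0.064]
```

View pics/h.png

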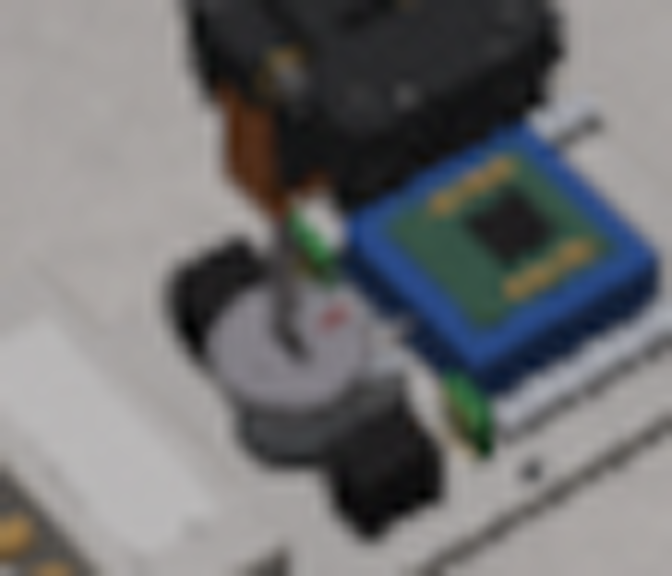

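The blade is right over the slot. Descend.

```bash
python3 -m handwheel '[{"x":0.0005,"y":0,"z":0.001,"rx":0,"ry":0,"rz":0,"grip":1},{"x":0.0005,"y":0,"z":0.0025,"rx":0,"ry":0,"rz":0,"grip":1},{"x":0.0005,"y":0,"z":0.004,"rx":0,"ry":0,"rz":0,"grip":1},{"x":0.0005,"y":0,"z":0.0055,"rx":0,"ry":0,"rz":0,"grip":1},{"x":0.0005,"y":0,"z":0.0065,"rx":0,"ry":0,"rz":0,"grip":1}]' >/dev/null
python3 - <<'E'
from h import *
st()
E
```

```text
t 10.08 p [608.5 -80.9 140.8] yaw 172.44 F [-0.57 -0.2  -1.23] M [ 0.013 -0.121 -0.009] w 23.9 29.8
```

No resistance at tip z ≈ 47: the blade is in the slot. Go 2.5 mm deeper.

```bash
python3 -m handwheel '[{"x":0,"y":0,"z":0.001,"rx":0,"ry":0,"rz":0,"grip":1},{"x":0,"y":0,"z":0.002,"rx":0,"ry":0,"rz":0,"grip":1},{"x":0,"y":0,"z":0.0025,"rx":0,"ry":0,"rz":0,"grip":1},{"x":0,"y":0,"z":0.0025,"rx":0,"ry":0,"rz":0,"grip":1},{"x":0,"y":0,"z":0.0025,"rx":0,"ry":0,"rz":0,"grip":1}]' >/dev/null
python3 - <<'E'
from h import *
st();go(608.5,-80.7,138.3,162.4)
E
```

```text
t 10.5 p [608.7 -80.9 138.6] yaw 172.43 F [-0.15  1.52 -0.45] M [ 0.084 -0.129 -0.015] w 23.9 29.8
xyz [0.0002 0.0002 0.0003] r [-0.000e+00  1.000e-03  1.672e+00]
```

```bash
python3 -m handwheel '[{"x":0,"y":0,"z":0,"rx":0,"ry":0,"rz":0.4,"grip":1},{"x":0,"y":0,"z":0,"rx":0,"ry":0,"rz":0.8,"grip":1},{"x":0,"y":0,"z":0,"rx":0,"ry":0,"rz":1.2,"grip":1},{"x":0,"y":0,"z":0,"rx":0,"ry":0,"rz":1.6,"grip":1},{"x":0,"y":0,"z":0,"rx":0,"ry":0,"rz":2.0,"grip":1}]' >/dev/null
python3 -c "
from h import *
st()"
python3 -m handwheel '[{"x":0,"y":0,"z":0,"rx":0,"ry":0,"rz":0.4,"grip":1},{"x":0,"y":0,"z":0,"rx":0,"ry":0,"rz":0.8,"grip":1},{"x":0,"y":0,"z":0,"rx":0,"ry":0,"rz":1.2,"grip":1},{"x":0,"y":0,"z":0,"rx":0,"ry":0,"rz":1.6,"grip":1},{"x":0,"y":0,"z":0,"rx":0,"ry":0,"rz":2.0,"grip":1}]' >/dev/null
python3 -c "
from h import *
st()"
```

```text
t 10.92 p [608.8 -80.9 138.7] yaw 160.33 F [ 0.49  0.53 -2.36] M [ 0.036 -0.285  0.098] w 23.7 29.8
t 11.33 p [608.8 -81.  138.7] yaw 148.34 F [-0.09 -0.32 -2.09] M [-0.067 -0.261  0.169] w 23.9 29.8
```

```bash
python3 -m handwheel '[{"x":0,"y":0,"z":0,"rx":0,"ry":0,"rz":0.3,"grip":1},{"x":0,"y":0,"z":0,"rx":0,"ry":0,"rz":0.6,"grip":1},{"x":0,"y":0,"z":0,"rx":0,"ry":0,"rz":0.9,"grip":1},{"x":0,"y":0,"z":0,"rx":0,"ry":0,"rz":1.2,"grip":1},{"x":0,"y":0,"z":0,"rx":0,"ry":0,"rz":1.5,"grip":1}]' >/dev/null
python3 -c "
from h import *
st();print(manip.state()['joints'][6])"
python3 -m handwheel '[{"x":0,"y":0,"z":0,"rx":0,"ry":0,"rz":0.2,"grip":1},{"x":0,"y":0,"z":0,"rx":0,"ry":0,"rz":0.4,"grip":1},{"x":0,"y":0,"z":0,"rx":0,"ry":0,"rz":0.6,"grip":1},{"x":0,"y":0,"z":0,"rx":0,"ry":0,"rz":0.8,"grip":1},{"x":0,"y":0,"z":0,"rx":0,"ry":0,"rz":1,"grip":1}]' >/dev/null
python3 -c "
from h import *
st()"
```

```text
t 11.75 p [608.8 -81.  138.7] yaw 139.35 F [ 0.44  0.08 -2.21] M [-0.137 -0.186  0.148] w 23.9 29.8
0.3924634951981971
t 12.17 p [608.8 -81.  138.7] yaw 133.32 F [ 0.08  0.06 -1.5 ] M [-0.176 -0.253  0.101] w 23.9 29.8
```

```bash
cat > m.py <<'E'
from h import *
L=[]
for i in range(5): L.append(manip.state()['torque'][2]); manip.get_image('top')
L.append(manip.state()['torque'][2])
st();print('Mz mean',np.mean(L).round(3),np.round(L,3))
E
python3 m.py
python3 -m handwheel '[{"x":0,"y":0,"z":0,"rx":0,"ry":0,"rz":0.2,"grip":1},{"x":0,"y":0,"z":0,"rx":0,"ry":0,"rz":0.4,"grip":1},{"x":0,"y":0,"z":0,"rx":0,"ry":0,"rz":0.6,"grip":1},{"x":0,"y":0,"z":0,"rx":0,"ry":0,"rz":0.8,"grip":1},{"x":0,"y":0,"z":0,"rx":0,"ry":0,"rz":1,"grip":1}]' >/dev/null
python3 m.py
python3 -m handwheel '[{"x":0,"y":0,"z":0,"rx":0,"ry":0,"rz":0.1,"grip":1},{"x":0,"y":0,"z":0,"rx":0,"ry":0,"rz":0.2,"grip":1},{"x":0,"y":0,"z":0,"rx":0,"ry":0,"rz":0.3,"grip":1},{"x":0,"y":0,"z":0,"rx":0,"ry":0,"rz":0.4,"grip":1},{"x":0,"y":0,"z":0,"rx":0,"ry":0,"rz":0.5,"grip":1}]' >/dev/null
python3 m.py
```

```text
t 12.42 p [608.8 -81.  138.7] yaw 133.44 F [ 0.62 -0.49 -0.71] M [-0.24  -0.259  0.113] w 24.0 29.8
Mz mean 0.099 [0.101 0.065 0.115 0.074 0.124 0.113]
t 13.08 p [608.7 -80.9 138.7] yaw 127.44 F [ 0.82 -0.83 -0.56] M [-0.326 -0.246  0.149] w 23.6 29.8
Mz mean 0.116 [0.114 0.088 0.084 0.159 0.104 0.149]
t 13.75 p [608.7 -81.  138.6] yaw 124.43 F [ 0.96 -1.43  0.41] M [-0.333 -0.273  0.152] w 23.7 29.8
Mz mean 0.095 [0.081 0.126 0.053 0.089 0.069 0.152]
```

```bash
python3 -m handwheel '[{"x":0,"y":0,"z":0,"rx":0,"ry":0,"rz":0.1,"grip":1},{"x":0,"y":0,"z":0,"rx":0,"ry":0,"rz":0.2,"grip":1},{"x":0,"y":0,"z":0,"rx":0,"ry":0,"rz":0.3,"grip":1},{"x":0,"y":0,"z":0,"rx":0,"ry":0,"rz":0.4,"grip":1},{"x":0,"y":0,"z":0,"rx":0,"ry":0,"rz":0.5,"grip":1}]' >/dev/null
python3 m.py
python3 -m handwheel '[{"x":0,"y":0,"z":0,"rx":0,"ry":0,"rz":0.1,"grip":1},{"x":0,"y":0,"z":0,"rx":0,"ry":0,"rz":0.2,"grip":1},{"x":0,"y":0,"z":0,"rx":0,"ry":0,"rz":0.3,"grip":1},{"x":0,"y":0,"z":0,"rx":0,"ry":0,"rz":0.4,"grip":1},{"x":0,"y":0,"z":0,"rx":0,"ry":0,"rz":0.5,"grip":1}]' >/dev/null
python3 m.py
```

```text
t 14.42 p [608.7 -80.9 138.6] yaw 121.43 F [ 0.28 -1.72  0.68] M [-0.385 -0.28   0.069] w 23.9 29.8
Mz mean 0.111 [0.139 0.081 0.144 0.149 0.085 0.069]
t 15.08 p [608.7 -80.9 138.6] yaw 118.44 F [ 0.36 -1.08  0.28] M [-0.446 -0.248  0.096] w 24.1 29.8
Mz mean 0.108 [0.097 0.095 0.155 0.101 0.103 0.096]
```

```bash
python3 -m handwheel '[{"x":0,"y":0,"z":0,"rx":0,"ry":0,"rz":0.1,"grip":1},{"x":0,"y":0,"z":0,"rx":0,"ry":0,"rz":0.2,"grip":1},{"x":0,"y":0,"z":0,"rx":0,"ry":0,"rz":0.3,"grip":1},{"x":0,"y":0,"z":0,"rx":0,"ry":0,"rz":0.4,"grip":1},{"x":0,"y":0,"z":0,"rx":0,"ry":0,"rz":0.5,"grip":1}]' >/dev/null
python3 m.py
python3 -m handwheel '[{"x":0,"y":0,"z":0,"rx":0,"ry":0,"rz":0.1,"grip":1},{"x":0,"y":0,"z":0,"rx":0,"ry":0,"rz":0.2,"grip":1},{"x":0,"y":0,"z":0,"rx":0,"ry":0,"rz":0.3,"grip":1},{"x":0,"y":0,"z":0,"rx":0,"ry":0,"rz":0.4,"grip":1},{"x":0,"y":0,"z":0,"rx":0,"ry":0,"rz":0.5,"grip":1}]' >/dev/null
python3 m.py
```

```text
t 15.75 p [608.7 -80.9 138.6] yaw 115.43 F [ 0.31 -1.77  0.61] M [-0.471 -0.25   0.154] w 23.6 29.8
Mz mean 0.156 [0.161 0.136 0.158 0.146 0.182 0.154]
t 16.42 p [608.6 -80.9 138.6] yaw 112.43 F [ 0.53 -1.7   0.12] M [-0.432 -0.239  0.15 ] w 23.5 29.8
Mz mean 0.141 [0.109 0.112 0.116 0.197 0.162 0.15 ]
```

```bash
python3 m.py
python3 -m handwheel '[{"x":0,"y":0,"z":0,"rx":0,"ry":0,"rz":0.1,"grip":1},{"x":0,"y":0,"z":0,"rx":0,"ry":0,"rz":0.2,"grip":1},{"x":0,"y":0,"z":0,"rx":0,"ry":0,"rz":0.3,"grip":1},{"x":0,"y":0,"z":0,"rx":0,"ry":0,"rz":0.4,"grip":1},{"x":0,"y":0,"z":0,"rx":0,"ry":0,"rz":0.4,"grip":1}]' >/dev/null
python3 m.py; python3 m.py
```

```text
t 16.67 p [608.7 -80.9 138.6] yaw 112.43 F [ 0.7  -1.12  0.28] M [-0.458 -0.247  0.128] w 23.8 29.8
Mz mean 0.12 [0.15  0.117 0.097 0.114 0.115 0.128]
t 17.33 p [608.7 -80.9 138.6] yaw 110.03 F [ 0.85 -1.66  0.38] M [-0.421 -0.255  0.155] w 23.7 29.8
Mz mean 0.169 [0.18  0.174 0.186 0.166 0.154 0.155]
t 17.58 p [608.7 -80.9 138.6] yaw 110.03 F [-0.09 -0.67  1.05] M [-0.429 -0.283  0.114] w 24.0 29.8
Mz mean 0.12 [0.155 0.096 0.104 0.135 0.116 0.114]
```

```bash
python3 -m handwheel '[{"x":0,"y":0,"z":0,"rx":0,"ry":0,"rz":0.1,"grip":1},{"x":0,"y":0,"z":0,"rx":0,"ry":0,"rz":0.2,"grip":1},{"x":0,"y":0,"z":0,"rx":0,"ry":0,"rz":0.3,"grip":1},{"x":0,"y":0,"z":0,"rx":0,"ry":0,"rz":0.4,"grip":1},{"x":0,"y":0,"z":0,"rx":0,"ry":0,"rz":0.5,"grip":1}]' >/dev/null
python3 m.py; python3 m.py
```

```text
t 18.25 p [608.7 -80.9 138.6] yaw 107.04 F [ 0.5  -1.59 -0.25] M [-0.444 -0.28   0.158] w 24.0 29.8
Mz mean 0.145 [0.125 0.158 0.108 0.12  0.199 0.158]
t 18.5 p [608.7 -80.9 138.6] yaw 107.03 F [ 0.78 -1.71  0.33] M [-0.453 -0.254  0.157] w 23.8 29.8
Mz mean 0.146 [0.158 0.128 0.157 0.163 0.115 0.157]
```

```bash
python3 -m handwheel '[{"x":0,"y":0,"z":0,"rx":0,"ry":0,"rz":0.1,"grip":1},{"x":0,"y":0,"z":0,"rx":0,"ry":0,"rz":0.2,"grip":1},{"x":0,"y":0,"z":0,"rx":0,"ry":0,"rz":0.3,"grip":1},{"x":0,"y":0,"z":0,"rx":0,"ry":0,"rz":0.4,"grip":1},{"x":0,"y":0,"z":0,"rx":0,"ry":0,"rz":0.5,"grip":1}]' >/dev/null
python3 m.py; python3 m.py
```

```text
t 19.17 p [608.6 -80.9 138.6] yaw 104.04 F [ 0.93 -1.21  0.54] M [-0.434 -0.19   0.127] w 24.0 29.8
Mz mean 0.154 [0.18  0.157 0.18  0.175 0.102 0.127]
t 19.42 p [608.7 -80.9 138.6] yaw 104.03 F [ 0.97 -1.32  1.72] M [-0.429 -0.263  0.175] w 23.6 29.8
Mz mean 0.155 [0.127 0.168 0.192 0.135 0.135 0.175]
```

```bash
python3 -m handwheel '[{"x":0,"y":0,"z":0,"rx":0,"ry":0,"rz":0.1,"grip":1},{"x":0,"y":0,"z":0,"rx":0,"ry":0,"rz":0.2,"grip":1},{"x":0,"y":0,"z":0,"rx":0,"ry":0,"rz":0.3,"grip":1},{"x":0,"y":0,"z":0,"rx":0,"ry":0,"rz":0.4,"grip":1},{"x":0,"y":0,"z":0,"rx":0,"ry":0,"rz":0.5,"grip":1}]' >/dev/null
python3 m.py; python3 m.py
```

```text
t 20.08 p [608.7 -80.9 138.6] yaw 101.03 F [-1.1  -0.86  1.55] M [-0.422 -0.198  0.128] w 23.8 29.8
Mz mean 0.165 [0.194 0.169 0.185 0.133 0.18  0.128]
t 20.33 p [608.7 -80.9 138.6] yaw 101.04 F [-0.43 -2.06  0.93] M [-0.429 -0.175  0.186] w 23.7 29.8
Mz mean 0.15 [0.128 0.11  0.17  0.148 0.161 0.186]
```

```bash
python3 - <<'E'
from h import *
old=cv2.imread('pics/h.png'); e=snap('scene'); new=cv2.resize(e['img'][165:213,213:269,::-1],None,fx=12,fy=12,interpolation=cv2.INTER_CUBIC)
hs=lambda i:cv2.cvtColor(i,cv2.COLOR_BGR2HSV).astype(int)
for n,i in(('old',old),('new',new)):
    h=hs(i);m=((h[...,0]<8)|(h[...,0]>170))&(h[...,1]>70)&(h[...,2]>70);m[:,:200]=0;m[:250]=0;m[420:]=0
    q=np.argwhere(m)[:,::-1].mean(0);o=onplane(e,213+(q[0]+.5)/12-.5,165+(q[1]+.5)/12-.5,50)[:2]
    d=o-[609,-82.5];print(n,'red',m.sum(),o,'yaw',np.degrees(np.arctan2(d[1],d[0])))
t=cv2.cvtColor(old,cv2.COLOR_BGR2GRAY)[165:345,400:600];g=cv2.cvtColor(new,cv2.COLOR_BGR2GRAY)
r=cv2.matchTemplate(g,t,cv2.TM_CCOEFF_NORMED);_,s,_,l=cv2.minMaxLoc(r);print('shift px',(l[0]-400)/12,(l[1]-165)/12,s)
a=np.radians(-6.7);p=proj(e,[[531,-71,42],[531+np.cos(a)*5,-71+np.sin(a)*5,42]]);print('5 mm along rail =',p[1]-p[0])
E
```

```text
old red 0 [nan nan] yaw nan
new red 48 [601.37142843 -69.23831901] yaw 119.90898244325967
shift px -0.25 0.5833333333333334 0.7750546336174011
5 mm along rail = [-1.11040894  0.65355468]<stdin>:6: RuntimeWarning: Mean of empty slice.
  ret = um.true_divide(
```

```bash
python3 -m handwheel '[{"x":0,"y":0,"z":0,"rx":0,"ry":0,"rz":0.1,"grip":1},{"x":0,"y":0,"z":0,"rx":0,"ry":0,"rz":0.2,"grip":1},{"x":0,"y":0,"z":0,"rx":0,"ry":0,"rz":0.3,"grip":1},{"x":0,"y":0,"z":0,"rx":0,"ry":0,"rz":0.4,"grip":1},{"x":0,"y":0,"z":0,"rx":0,"ry":0,"rz":0.5,"grip":1}]' >/dev/null
python3 m.py; python3 m.py
```

```text
t 21.05 p [608.7 -80.9 138.6] yaw 98.04 F [-0.37 -1.76  1.19] M [-0.462 -0.204  0.139] w 23.9 29.8
Mz mean 0.165 [0.167 0.173 0.174 0.152 0.182 0.139]
t 21.3 p [608.7 -80.9 138.6] yaw 98.03 F [ 0.33 -1.64  0.51] M [-0.443 -0.138  0.111] w 24.0 29.8
Mz mean 0.121 [0.139 0.098 0.149 0.102 0.126 0.111]
```

```bash
python3 -m handwheel '[{"x":0,"y":0,"z":0,"rx":0,"ry":0,"rz":0.1,"grip":1},{"x":0,"y":0,"z":0,"rx":0,"ry":0,"rz":0.2,"grip":1},{"x":0,"y":0,"z":0,"rx":0,"ry":0,"rz":0.3,"grip":1},{"x":0,"y":0,"z":0,"rx":0,"ry":0,"rz":0.4,"grip":1},{"x":0,"y":0,"z":0,"rx":0,"ry":0,"rz":0.5,"grip":1}]' >/dev/null
python3 m.py; python3 m.py
```

```text
t 21.97 p [608.7 -80.9 138.6] yaw 95.03 F [ 0.45 -1.76  1.41] M [-0.408 -0.14   0.138] w 23.8 29.8
Mz mean 0.148 [0.193 0.172 0.086 0.153 0.148 0.138]
t 22.22 p [608.7 -80.9 138.6] yaw 95.03 F [-0.88 -1.81  0.24] M [-0.477 -0.173  0.187] w 24.1 29.8
Mz mean 0.162 [0.138 0.148 0.193 0.164 0.14  0.187]
```

```bash
python3 -m handwheel '[{"x":0,"y":0,"z":0,"rx":0,"ry":0,"rz":0.1,"grip":1},{"x":0,"y":0,"z":0,"rx":0,"ry":0,"rz":0.2,"grip":1},{"x":0,"y":0,"z":0,"rx":0,"ry":0,"rz":0.3,"grip":1},{"x":0,"y":0,"z":0,"rx":0,"ry":0,"rz":0.4,"grip":1},{"x":0,"y":0,"z":0,"rx":0,"ry":0,"rz":0.5,"grip":1}]' >/dev/null
python3 m.py; python3 m.py
```

```text
t 22.88 p [608.7 -80.9 138.6] yaw 92.03 F [-0.04 -0.84  0.85] M [-0.422 -0.119  0.181] w 24.2 29.8
Mz mean 0.166 [0.167 0.187 0.146 0.151 0.16  0.181]
t 23.13 p [608.6 -80.9 138.6] yaw 92.03 F [ 0.48 -1.05  0.92] M [-0.493 -0.115  0.228] w 24.1 29.8
Mz mean 0.178 [0.181 0.165 0.164 0.12  0.209 0.228]
```

```bash
python3 -m handwheel '[{"x":0,"y":0,"z":0,"rx":0,"ry":0,"rz":0.1,"grip":1},{"x":0,"y":0,"z":0,"rx":0,"ry":0,"rz":0.2,"grip":1},{"x":0,"y":0,"z":0,"rx":0,"ry":0,"rz":0.3,"grip":1},{"x":0,"y":0,"z":0,"rx":0,"ry":0,"rz":0.4,"grip":1},{"x":0,"y":0,"z":0,"rx":0,"ry":0,"rz":0.4,"grip":1}]' >/dev/null
python3 m.py; python3 m.py; python3 -c "
from h import *
print(manip.state()['joints'])"
```

```text
t 23.8 p [608.6 -80.9 138.6] yaw 89.63 F [ 0.42 -0.94  0.78] M [-0.465 -0.121  0.23 ] w 23.7 29.7
Mz mean 0.214 [0.227 0.199 0.227 0.181 0.218 0.23 ]
t 24.05 p [608.7 -80.9 138.6] yaw 89.63 F [ 0.05 -1.68  1.36] M [-0.444 -0.055  0.208] w 24.1 29.7
Mz mean 0.229 [0.23  0.246 0.207 0.239 0.247 0.208]
[ 0.23294685  0.81337181 -0.31596025  1.68337472  0.357282    0.70216764
 -0.27205642]
```

Torque is climbing now (0.15 → 0.22). One more small step to sit mid-range.

```bash
python3 -m handwheel '[{"x":0,"y":0,"z":0,"rx":0,"ry":0,"rz":0.1,"grip":1},{"x":0,"y":0,"z":0,"rx":0,"ry":0,"rz":0.2,"grip":1},{"x":0,"y":0,"z":0,"rx":0,"ry":0,"rz":0.3,"grip":1},{"x":0,"y":0,"z":0,"rx":0,"ry":0,"rz":0.4,"grip":1},{"x":0,"y":0,"z":0,"rx":0,"ry":0,"rz":0.5,"grip":1}]' >/dev/null
python3 m.py; python3 m.py
```

```text
t 24.72 p [608.7 -80.9 138.6] yaw 86.64 F [-0.29 -1.59  0.84] M [-0.474 -0.008  0.224] w 23.5 29.7
Mz mean 0.206 [0.229 0.241 0.196 0.184 0.161 0.224]
t 24.97 p [608.7 -80.9 138.6] yaw 86.63 F [ 0.12 -2.61  1.04] M [-0.411 -0.003  0.219] w 23.8 29.7
Mz mean 0.235 [0.224 0.266 0.232 0.222 0.251 0.219]
```

```bash
python3 -m handwheel '[{"x":0,"y":0,"z":0,"rx":0,"ry":0,"rz":0.1,"grip":1},{"x":0,"y":0,"z":0,"rx":0,"ry":0,"rz":0.2,"grip":1},{"x":0,"y":0,"z":0,"rx":0,"ry":0,"rz":0.3,"grip":1},{"x":0,"y":0,"z":0,"rx":0,"ry":0,"rz":0.4,"grip":1},{"x":0,"y":0,"z":0,"rx":0,"ry":0,"rz":0.4,"grip":1}]' >/dev/null
python3 m.py; python3 m.py
```

```text
t 25.63 p [608.6 -80.9 138.6] yaw 84.23 F [-0.41 -1.44  0.94] M [-0.479 -0.022  0.217] w 24.0 29.7
Mz mean 0.229 [0.239 0.263 0.231 0.224 0.201 0.217]
t 25.88 p [608.7 -80.9 138.6] yaw 84.23 F [-0.36 -2.03  1.1 ] M [-0.565 -0.024  0.252] w 24.0 29.7
Mz mean 0.214 [0.217 0.146 0.232 0.25  0.189 0.252]
```

```bash
python3 - <<'E'
from h import *
old=cv2.imread('pics/h.png'); e=snap('scene'); new=cv2.resize(e['img'][165:213,213:269,::-1],None,fx=12,fy=12,interpolation=cv2.INTER_CUBIC)
cv2.imwrite('pics/i.png',np.vstack([old,new])[:, :] if 0 else cv2.resize(np.hstack([old,new]),(800,343)))
cv2.imwrite('pics/i_new.png',new)
t=cv2.cvtColor(old,cv2.COLOR_BGR2GRAY).astype(np.float32);g=cv2.cvtColor(new,cv2.COLOR_BGR2GRAY).astype(np.float32)
m=np.zeros(t.shape,np.uint8);cv2.fillPoly(m,[np.array([[360,215],[520,130],[640,250],[490,360]])],255)
W=np.eye(2,3,dtype=np.float32)
cc,W=cv2.findTransformECC(t,g,W,cv2.MOTION_TRANSLATION,(3,200,1e-6),m,5);print(cc,W[:,2]/12)
m2=np.zeros(t.shape,np.uint8);cv2.rectangle(m2,(0,320),(250,570),255,-1);W=np.eye(2,3,dtype=np.float32)
print('static',cv2.findTransformECC(t,g,W,cv2.MOTION_TRANSLATION,(3,200,1e-6),m2,5)[1][:,2]/12)
E
```

```text
0.7541913500646623 [-0.48542044  1.2649772 ]
static [0.0022901 0.0078027]
```

View pics/i.png

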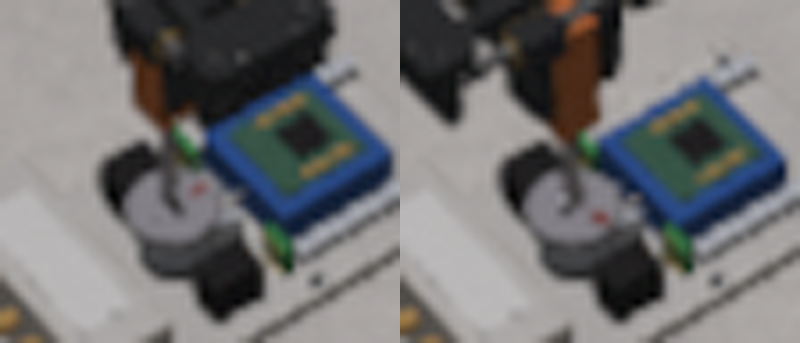

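```bash
python3 - <<'E'
from h import *
e=snap('scene')
for n,f in(('old','pics/h.png'),('new','pics/i_new.png')):
    i=cv2.imread(f).astype(float);r=np.clip(i[...,2]-i[...,1]-15,0,None)
    w=np.zeros_like(r);w[270:420,290:400]=1
    if n=='new': w[:,:]=0;w[320:420,290:400]=1
    r*=w;V,U=np.indices(r.shape);q=np.array([(r*U).sum(),(r*V).sum()])/r.sum()
    o=onplane(e,213+(q[0]+.5)/12-.5,165+(q[1]+.5)/12-.5,50)[:2]
    for c in([608.7,-81.5],[609.5,-82.9]):
        d=o-c;print(n,q,o,'r',np.hypot(*d),'yaw',np.degrees(np.arctan2(d[1],d[0])))
p=proj(e,[[531,-71,42],[535,-71.5,42]]);print(p[1]-p[0])
E
```

```text
old [333.55614213 317.28730964] [593.50946271 -81.35921954] r 15.191189625074186 yaw 179.469018452783
old [333.55614213 317.28730964] [593.50946271 -81.35921954] r 16.06459732328622 yaw 174.49621254199616
new [336.89373153 365.62716336] [605.14564138 -67.29421541] r 14.643694239206114 yaw 104.04729873711518
new [336.89373153 365.62716336] [605.14564138 -67.29421541] r 16.201881113326703 yaw 105.59027652352763
[-0.90003917  0.52170684]
```

The red mark has turned about 1.2 rad, and the cartridge has moved in about 4 mm. The torque (0.22 N m) puts the probes at about 6–10 N, far from 25 N, so one more small step is safe.

```bash
python3 -m handwheel '[{"x":0,"y":0,"z":0,"rx":0,"ry":0,"rz":0.1,"grip":1},{"x":0,"y":0,"z":0,"rx":0,"ry":0,"rz":0.2,"grip":1},{"x":0,"y":0,"z":0,"rx":0,"ry":0,"rz":0.3,"grip":1},{"x":0,"y":0,"z":0,"rx":0,"ry":0,"rz":0.4,"grip":1},{"x":0,"y":0,"z":0,"rx":0,"ry":0,"rz":0.5,"grip":1}]' >/dev/null
python3 m.py; python3 m.py
```

```text
t 26.65 p [608.5 -81.  138.6] yaw 81.23 F [-0.38 -1.44  1.83] M [-0.564  0.12   0.226] w 23.7 29.7
Mz mean 0.246 [0.265 0.253 0.251 0.239 0.243 0.226]
t 26.9 p [608.5 -81.  138.6] yaw 81.23 F [-1.13 -1.94  0.89] M [-0.556  0.151  0.209] w 24.1 29.7
Mz mean 0.22 [0.226 0.219 0.242 0.213 0.21  0.209]
```

Check the torque zero in this attitude by turning back inside the slot's play.

```bash
python3 -m handwheel '[{"x":0,"y":0,"z":0,"rx":0,"ry":0,"rz":-0.4,"grip":1},{"x":0,"y":0,"z":0,"rx":0,"ry":0,"rz":-0.8,"grip":1},{"x":0,"y":0,"z":0,"rx":0,"ry":0,"rz":-1.2,"grip":1},{"x":0,"y":0,"z":0,"rx":0,"ry":0,"rz":-1.5,"grip":1},{"x":0,"y":0,"z":0,"rx":0,"ry":0,"rz":-1.5,"grip":1}]' >/dev/null
python3 m.py; python3 m.py
```

```text
t 27.57 p [608.6 -80.9 138.5] yaw 90.19 F [-1.85 -1.73  0.5 ] M [-0.546  0.076  0.083] w 23.8 29.8
Mz mean 0.026 [ 0.063  0.055 -0.076  0.017  0.016  0.083]
t 27.82 p [608.6 -80.9 138.5] yaw 90.22 F [-1.   -0.92 -0.34] M [-0.51   0.151  0.028] w 23.7 29.8
Mz mean 0.029 [0.083 0.008 0.016 0.012 0.029 0.028]
```

```bash
python3 -m handwheel '[{"x":0,"y":0,"z":0,"rx":0,"ry":0,"rz":0.5,"grip":1},{"x":0,"y":0,"z":0,"rx":0,"ry":0,"rz":1.0,"grip":1},{"x":0,"y":0,"z":0,"rx":0,"ry":0,"rz":1.4,"grip":1},{"x":0,"y":0,"z":0,"rx":0,"ry":0,"rz":1.6,"grip":1},{"x":0,"y":0,"z":0,"rx":0,"ry":0,"rz":1.8,"grip":1}]' >/dev/null
python3 m.py; python3 m.py
```

```text
t 28.48 p [608.6 -81.  138.6] yaw 79.46 F [-0.17 -1.84  0.56] M [-0.628  0.24   0.304] w 23.9 29.8
Mz mean 0.299 [0.284 0.366 0.269 0.285 0.288 0.304]
t 28.73 p [608.6 -81.  138.6] yaw 79.44 F [-1.47 -1.65 -0.04] M [-0.665  0.232  0.29 ] w 24.0 29.8
Mz mean 0.277 [0.304 0.27  0.289 0.211 0.298 0.29 ]
```

Net torque is now 0.26 N m, about 12–13 N on the probes, so it's snug. Back off inside the play, lift out and return to the stand.

```bash
python3 -m handwheel '[{"x":0,"y":0,"z":0,"rx":0,"ry":0,"rz":-0.6,"grip":1},{"x":0,"y":0,"z":0,"rx":0,"ry":0,"rz":-1.2,"grip":1},{"x":0,"y":0,"z":-0.002,"rx":0,"ry":0,"rz":-1.5,"grip":1},{"x":0,"y":0,"z":-0.008,"rx":0,"ry":0,"rz":-1.5,"grip":1},{"x":0,"y":0,"z":-0.02,"rx":0,"ry":0,"rz":-1.5,"grip":1}]' >/dev/null
python3 -m handwheel '[{"x":0,"y":0,"z":-0.02,"rx":0,"ry":0,"rz":0,"grip":1},{"x":0,"y":0,"z":-0.04,"rx":0,"ry":0,"rz":0,"grip":1},{"x":0,"y":0,"z":-0.06,"rx":0,"ry":0,"rz":0,"grip":1},{"x":0,"y":0,"z":-0.07,"rx":0,"ry":0,"rz":0,"grip":1},{"x":0,"y":0,"z":-0.07,"rx":0,"ry":0,"rz":0,"grip":1}]' >/dev/null
python3 - <<'E'
from h import *
st();go(458.7,262.6,222,76.4)
E
```

```text
t 29.57 p [610.8 -80.  232.1] yaw 88.41 F [ 0.15 -0.09 -1.42] M [ 0.014 -0.059 -0.011] w 23.6 29.9
xyz [ 0.3382 -0.1616  0.0093] r [ 0.063 -0.015  2.001]
```

```bash
python3 -m handwheel '[{"x":0.018,"y":-0.009,"z":0,"rx":0,"ry":0,"rz":0.2,"grip":1},{"x":0.048,"y":-0.023,"z":0.001,"rx":0,"ry":0,"rz":0.5,"grip":1},{"x":0.082,"y":-0.039,"z":0.003,"rx":0,"ry":0,"rz":0.9,"grip":1},{"x":0.116,"y":-0.055,"z":0.004,"rx":0,"ry":0,"rz":1.2,"grip":1},{"x":0.15,"y":-0.072,"z":0.005,"rx":0,"ry":0,"rz":1.5,"grip":1}]' >/dev/null
python3 -c "
from h import *
st();go(458.7,262.6,222,76.4)"
```

```text
t 29.98 p [539.5  72.5 222.8] yaw 79.27 F [ 0.69  0.81 -1.58] M [-0.002 -0.097  0.036] w 23.5 29.9
xyz [ 0.1717 -0.1148  0.001 ] r [-0.011 -0.003  0.478]
```

```bash
python3 -m handwheel '[{"x":0.034,"y":-0.023,"z":0,"rx":0,"ry":0,"rz":0.2,"grip":1},{"x":0.067,"y":-0.046,"z":0.0,"rx":0,"ry":0,"rz":0.4,"grip":1},{"x":0.1,"y":-0.069,"z":0,"rx":0,"ry":0,"rz":0.48,"grip":1},{"x":0.132,"y":-0.092,"z":0,"rx":0,"ry":0,"rz":0.48,"grip":1},{"x":0.155,"y":-0.107,"z":0,"rx":0,"ry":0,"rz":0.48,"grip":1}]' >/dev/null
python3 -m handwheel '[{"x":0.003,"y":-0.002,"z":0,"rx":0,"ry":0,"rz":0,"grip":1},{"x":0.003,"y":-0.002,"z":0,"rx":0,"ry":0,"rz":0,"grip":1},{"x":0.003,"y":-0.002,"z":0,"rx":0,"ry":0,"rz":0,"grip":1},{"x":0.003,"y":-0.002,"z":0,"rx":0,"ry":0,"rz":0,"grip":1},{"x":0.003,"y":-0.002,"z":0,"rx":0,"ry":0,"rz":0,"grip":1}]' >/dev/null
python3 -c "
from h import *
st();go(458.7,262.6,170,76.4)"
```

```text
t 30.82 p [463.5 244.4 223.3] yaw 76.36 F [ 0.43 -0.51 -0.87] M [-0.074 -0.035  0.016] w 23.8 29.9
xyz [ 0.0166 -0.009   0.0533] r [ 0.002  0.012 -0.006]
```

```bash
python3 -m handwheel '[{"x":0.01,"y":-0.005,"z":0,"rx":0,"ry":0,"rz":0,"grip":1},{"x":0.0166,"y":-0.009,"z":0.01,"rx":0,"ry":0,"rz":0,"grip":1},{"x":0.0166,"y":-0.009,"z":0.03,"rx":0,"ry":0,"rz":0,"grip":1},{"x":0.0166,"y":-0.009,"z":0.045,"rx":0,"ry":0,"rz":0,"grip":1},{"x":0.0166,"y":-0.009,"z":0.045,"rx":0,"ry":0,"rz":0,"grip":1}]' >/dev/null
python3 - <<'E'
from h import *
snap('scene');snap('scene');st();go(458.7,262.6,160,76.4)
E
```

```text
t 31.33 p [457.4 265.  178. ] yaw 76.59 F [ 0.39 -0.24 -0.71] M [ 0.02  -0.097  0.032] w 23.4 29.9
xyz [-0.0021  0.0019  0.018 ] r [-0.011  0.008  0.031]
```

```bash
python3 -m handwheel '[{"x":-0.002,"y":0.0015,"z":0,"rx":0,"ry":0,"rz":0,"grip":1},{"x":-0.002,"y":0.0015,"z":0,"rx":0,"ry":0,"rz":0,"grip":1},{"x":-0.002,"y":0.0015,"z":0,"rx":0,"ry":0,"rz":0,"grip":1},{"x":-0.002,"y":0.0015,"z":0,"rx":0,"ry":0,"rz":0,"grip":1},{"x":-0.002,"y":0.0015,"z":0,"rx":0,"ry":0,"rz":0,"grip":1}]' >/dev/null
python3 - <<'E'
from h import *
st();go(458.7,262.6,160,76.4);snap('scene');st();snap('scene');st()
E
```

```text
t 31.75 p [459.1 262.4 179. ] yaw 76.54 F [ 0.09  0.6  -1.65] M [-0.076 -0.035  0.008] w 23.9 29.9
xyz [ 0.0001 -0.0005  0.019 ] r [ 0.006 -0.006  0.023]
t 31.8 p [459.1 262.5 178.9] yaw 76.55 F [-0.26 -0.69 -1.37] M [-0.001 -0.057  0.065] w 23.9 29.9
t 31.85 p [459.  262.4 178.8] yaw 76.55 F [ 0.21  0.08 -0.68] M [-0.066 -0.079  0.051] w 23.7 29.9
```

```bash
python3 -m handwheel '[{"x":0,"y":-0.0003,"z":0.006,"rx":0,"ry":0,"rz":0,"grip":1},{"x":0,"y":-0.0003,"z":0.012,"rx":0,"ry":0,"rz":0,"grip":1},{"x":0,"y":-0.0003,"z":0.018,"rx":0,"ry":0,"rz":0,"grip":1},{"x":0,"y":-0.0003,"z":0.024,"rx":0,"ry":0,"rz":0,"grip":1},{"x":0,"y":-0.0003,"z":0.028,"rx":0,"ry":0,"rz":0,"grip":1}]' >/dev/null
python3 -c "
from h import *
st()"
```

```text
t 32.27 p [458.4 262.6 149.6] yaw 76.57 F [ 0.76  0.26 -0.85] M [ 0.135 -0.141  0.01 ] w 23.8 29.9
```

Tip in the hole with no force. Continue down to 98.6.

```bash
python3 -m handwheel '[{"x":0,"y":0,"z":0.007,"rx":0,"ry":0,"rz":0,"grip":1},{"x":0,"y":0,"z":0.014,"rx":0,"ry":0,"rz":0,"grip":1},{"x":0,"y":0,"z":0.021,"rx":0,"ry":0,"rz":0,"grip":1},{"x":0,"y":0,"z":0.028,"rx":0,"ry":0,"rz":0,"grip":1},{"x":0,"y":0,"z":0.032,"rx":0,"ry":0,"rz":0,"grip":1}]' >/dev/null
python3 -c "
from h import *
st()"
```

```text
t 32.68 p [458.5 262.6 117.6] yaw 76.57 F [-1.06  0.23 -1.23] M [ 0.154 -0.103 -0.011] w 24.0 29.9
```

```bash
python3 -m handwheel '[{"x":0,"y":0,"z":0.006,"rx":0,"ry":0,"rz":0,"grip":1},{"x":0,"y":0,"z":0.012,"rx":0,"ry":0,"rz":0,"grip":1},{"x":0,"y":0,"z":0.016,"rx":0,"ry":0,"rz":0,"grip":1},{"x":0,"y":0,"z":0.0185,"rx":0,"ry":0,"rz":0,"grip":1},{"x":0,"y":0,"z":0.0195,"rx":0,"ry":0,"rz":0,"grip":1}]' >/dev/null
python3 -c "
from h import *
st()"
```

```text
t 33.1 p [458.6 262.6  98.7] yaw 76.56 F [ 0.71  0.24 -0.42] M [ 0.144 -0.159  0.001] w 23.6 29.9
```

Open (partly), then rise.

```bash
python3 -m handwheel '[{"x":0,"y":0,"z":0.0005,"rx":0,"ry":0,"rz":0,"grip":1},{"x":0,"y":0,"z":0.0005,"rx":0,"ry":0,"rz":0,"grip":0.6},{"x":0,"y":0,"z":0.0005,"rx":0,"ry":0,"rz":0,"grip":0.4},{"x":0,"y":0,"z":0.0005,"rx":0,"ry":0,"rz":0,"grip":0.4},{"x":0,"y":0,"z":0.0005,"rx":0,"ry":0,"rz":0,"grip":0.4}]' >/dev/null
python3 -c "
from h import *
st()"
python3 -m handwheel '[{"x":0,"y":0,"z":-0.01,"rx":0,"ry":0,"rz":0,"grip":0.4},{"x":0,"y":0,"z":-0.03,"rx":0,"ry":0,"rz":0,"grip":0.4},{"x":0,"y":0,"z":-0.06,"rx":0,"ry":0,"rz":0,"grip":0.4},{"x":0,"y":0,"z":-0.09,"rx":0,"ry":0,"rz":0,"grip":0.4},{"x":0,"y":0,"z":-0.12,"rx":0,"ry":0,"rz":0,"grip":0.4}]' >/dev/null
python3 -m handwheel '[{"x":0.01,"y":0,"z":-0.02,"rx":0,"ry":0,"rz":0,"grip":0.4},{"x":-0.03,"y":0,"z":-0.04,"rx":0,"ry":0,"rz":0,"grip":0.4},{"x":-0.06,"y":0,"z":-0.04,"rx":0,"ry":0,"rz":0,"grip":0.4},{"x":-0.1,"y":0,"z":-0.04,"rx":0,"ry":0,"rz":0,"grip":0.4},{"x":-0.1,"y":0,"z":-0.04,"rx":0,"ry":0,"rz":0,"grip":0.4}]' >/dev/null
python3 - <<'E'
from h import *
st();e=snap('scene');b=snap('top')
cr=lambda d,c,s:cv2.resize(d['img'][c[1]:c[3],c[0]:c[2],::-1],s,interpolation=cv2.INTER_CUBIC)
cv2.imwrite('pics/j.png',np.hstack([cr(e,(195,155,375,255),(540,300)),cr(b,(235,150,305,240),(233,300))]))
P=cloud(b);hsv=cv2.cvtColor(b['img'],cv2.COLOR_RGB2HSV).astype(int);H,S=hsv[...,0],hsv[...,1]
m=(P[...,0]>440)&(P[...,0]<620)&(P[...,1]>-140)&(P[...,1]<0)&(H>95)&(H<125)&(S>110)&(P[...,2]>38)
m,c,s=maskquad(b,cv2.morphologyEx(m.astype(np.uint8),cv2.MORPH_CLOSE,np.ones((15,15))))
q=np.array([onplane(b,u,v,42)[:2] for v,u in np.argwhere(m)]);print('cart',q.mean(0))
P=cloud(e);hsv=cv2.cvtColor(e['img'],cv2.COLOR_RGB2HSV).astype(int)
m=(hsv[...,0]>3)&(hsv[...,0]<18)&(hsv[...,1]>130)&(abs(P[...,0]-460)<40)&(abs(P[...,1]-262)<40);print('handle top z',P[m][:,2].max())
E
```

```text
t 33.52 p [458.7 262.1  98.7] yaw 76.54 F [-0.27 -0.73 -0.56] M [-0.07  -0.062 -0.027] w 48.5 0.0
t 34.35 p [433.  156.1 259.1] yaw 76.04 F [ 0.28 -1.33 -0.1 ] M [-0.061 -0.02  -0.01 ] w 53.0 0.0
cart [537.09069574 -70.60801028]
handle top z 155.95840466840255
```

View pics/j.png

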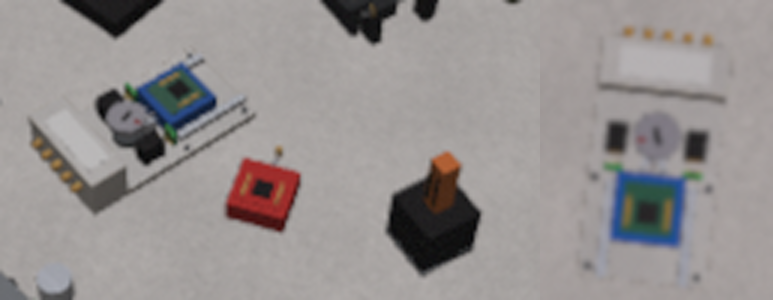

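The driver stands upright in its stand at about (440,190), the cam slot is turned, and the cartridge's front sits against the pads (it moved 23 mm in all). Everything else is where it was.

```bash
python3 -c "
from plant import manip
print(manip.hand_in())"
```

```text
the job is handed in; nothing more can be done
None
```

The cartridge was slid to its stop and drawn in until the cam went tight, at an estimated 12–13 N on the probes judging by torque. The screwdriver is back upright in its stand, and I handed the job in at about 34 s of the 67 s; no verdict came back.

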